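Put the hand lamps away switched off and locked in

ROBOT

A 6-joint arm with a two-finger parallel gripper is mounted at the origin on a cart in front of the work surface, level with it; the furniture and walls round the work are solid. World frame = base frame: x ahead of the robot, y to its left, z up, the work surface at z = 0. Lengths are in m, angles in rad, forces in N, time in s.
With the tool pointing down it reaches from about 0.425 to 0.95 m from the base axis. Payload 3.5 kg.
Tool frame: the origin (TCP) lies on the centre line of the jaws, within the pads' length; the fingertips stand 25 mm ahead of it and the grasp point (between the pads) lies 6 mm ahead of it (ctrl.finger_overhang is the distance from the TCP to the fingertips, in m); z points along the fingers, y is the line along which they close (so a half turn about z gives the same grasp; the last joint's range is limited). The gripper opens to 85 mm and grips with 20 to 120 N. Pads are 22 mm wide; open, the fingers measure 114 mm over their backs; the gripper's body (76 mm by 85 mm) begins 54 mm behind the grasp point. The pads swing forward as they close: fully open they stand 13 mm farther back than shut.
Start: joints at [-1.256, 0.286, 1.577, -0, 1.279, -0.15], TCP at [0.303, -0.603, 0.256] pointing down, gripper open.
Joint ranges: [-2.77, 2.77], [-0.9, 2.22], [0.21, 2.48], [-1.53, 4.67], [0.24, 2.81], [-2.84, 2.84]. Speed limits (rad/s): [2.79, 2.79, 3.14, 3.14, 3.14, 3.14].

INTERFACE

Orientations are given as a unit quaternion [x, y, z, w].
In Python, from plant import get_state, imaging, job, ctrl gives the robot as it stands.
- The arm moves only by the tool jog_arm, never from a script. Its argument "increments" is a list of rows, each an object of numbers: "dx", "dy", "dz": the shift along the world's x, y, z each as a share of 12 cm, from -1 to 1; "ax", "ay", "az": the turn, a rotation vector about the world's x, y, z each as a share of pi/2 rad, from -1 to 1; "gripper": the gripper command: -1 is shut, 1 is fully open, values between are in proportion. A call has 1 to 10 rows; each row is the pose to reach, as a shift and turn from the pose commanded when the call began; what a row does not reach only later rows make up. A row lasts 1/10 s, in which the tool goes at most 50 mm and 8.59 degrees, less where a joint would pass 70% of its speed; a pose out of reach is approached as far as the arm can. A call with a number of a shift or a turn outside -1 to 1 is refused whole. A call with a gripper value outside its range is refused whole. The fingers move at their own pace and stop on an object; "force" is the grip in N (left out, the last holds). Time passes only in rows, so rows that repeat a pose let the fingers close. It gives the time, the measured TCP pose, the force, the opening and the grip force at its end, in the units of the state.
- get_state(): the state, without advancing time (a new reading comes with each control period).
- imaging.read_camera(name): name is "scene" or "top"; returns a dict with "frame" (400x640x3 uint8, blue, green, red), "depth" (400x640 float32, m along the optical axis (not along the pixel's ray), 0 where there is no reading), "camera_matrix" (3x3 intrinsics, pixels), "dist" ([k1, k2, p1, p2, k3] as OpenCV has them; the pictures are not rectified), "extrinsics" (4x4, takes a point from camera to world coordinates). Camera axes: x right, y up, looking along -z (the intrinsics and any distortion apply to the point x, -y, -z); pixel columns grow to the right and rows downward; lengths in m; the calibration is good to about 2 mm. A picture is of the moment at which its call begins.
- job.sign_off(): hands the job in; it is judged then, once.
The state is a dict: "time": time; "qpos": joint angles; "dq": joint speeds; "joint_efforts": joint torques, N m; "eef_pos": TCP position; "tcp_rot": TCP orientation; "contact_force": force on the tool from outside, world axes, zero at the start; "wrist_torque": the same for the moment, N m; "opening": opening from 0.0 (shut) to 1.0 (fully open); "finger_force": force on a finger pad.
Only numpy, scipy, OpenCV 4.12 (cv2) and the standard library are available. Lean on these libraries where they do the work, as an engineer would, in place of code of your own. Each camera call takes 0.05 s, during which the arm holds its last target. There are 200 camera calls.

TASK

Put the hand lamps away for the night: take the tape measure that was left in the grey storage tray out and set it on the bench clear of the tray, lay each hand lamp that is on the bench flat in a bay of its own, switch side up, and nudge its slide switch fully over to off (away from the lens, where it clicks). When all of them are in and off, swing the keeper bar over them and press it fully shut into its catch. Do not shift the roll of tape or the screwdriver.

Things in the scene. Friction and masses are not known exactly. Their poses are not given: they have to be found in the camera images.
- tray: Grey tray with a row of four bays, screwed to the bench, 144 (x) x 320 mm (y). Origin at bench height under the middle of the row; x points across it to the hinge at its back (away from the robot), y along the row, z up. Bays: pockets 110 (x) x 46 (y) mm at x = 0, y = -97.5, -32.5, 32.5, 97.5 mm; floors 5 mm, rims 13 mm above the bench. A lamp lies in a bay along x, either way round.
- keeper (a joint): Keeper bar's angle (rad): 0 shut, level over the middle of the bays; opens up and back to 2.2; starts leaning back at 1.75 to 2.0. It turns about the tray's y at tray x = 58, z = 49 mm, on two 58 mm arms. The hinge is stiff and stays where it is left (about 1.5 N at the bar moves it). In the last 0.2 rad the bar must be pressed with about 4 N past a spring catch; it then stays at 0.
- keeper_bar (a point): Middle of the keeper bar, on its axis, inside the red sleeve. The bar is 9 mm thick (sleeve 10.4) and 274 mm long along the tray's y. At angle q it is at tray x = 58 - 58 cos q, z = 49 + 58 sin q (mm), so the shut bar clears lamps in the bays by 3.5 mm.
- catch (a point): Top of the catch post, 60 mm above the bench, 18 x 10 mm, at tray x = 0, y = 162 mm. The two hinge brackets stand 53 mm high at tray x = 58, y = -137 and 137 mm.
- bay_1 (a point): Centre of the floor of bay 1 of the tray (5 mm above the bench; bay 110 x 46 mm, 8 mm deep, long along the tray's x; bay 1 is at the right end as the robot sees it, bay 4 beside the catch).
- bay_2 (a point): Centre of the floor of bay 2 of the tray (5 mm above the bench; bay 110 x 46 mm, 8 mm deep, long along the tray's x; bay 1 is at the right end as the robot sees it, bay 4 beside the catch).
- bay_3 (a point): Centre of the floor of bay 3 of the tray (5 mm above the bench; bay 110 x 46 mm, 8 mm deep, long along the tray's x; bay 1 is at the right end as the robot sees it, bay 4 beside the catch).
- bay_4 (a point): Centre of the floor of bay 4 of the tray (5 mm above the bench; bay 110 x 46 mm, 8 mm deep, long along the tray's x; bay 1 is at the right end as the robot sees it, bay 4 beside the catch).
- lamp_a_mid (a point): Hand lamp, yellow with black ends, a solid rectangular case 104 long (x) x 40 wide (y) x 36 mm high (z), 0.26 kg; this point is its centre, half-way up. Its x axis runs along it towards the end with the round lens; +z is the face with the switch. May be absent.
- lamp_a_switch (a joint): Slide switch on top of the yellow lamp: 0 m = off (ridge towards the tail, away from the lens; white patch shows), 0.012 m = on (towards the lens; red patch shows). Two-position detent: takes about 3 N along the slide to pass the middle, and snaps to the nearer end. Starts on.
- lamp_a_ridge (a point): Centre of the black ridge of the yellow lamp's switch, 6 mm along the slide x 16 mm across x 6 mm high; its top is 3 mm above this point and 7 mm above the lamp's top face. On the lamp's centre line, 32 mm from the lamp's centre towards the tail when off, 20 mm when on.
- lamp_b_mid (a point): Hand lamp, blue with black ends, a solid rectangular case 104 long (x) x 40 wide (y) x 36 mm high (z), 0.26 kg; this point is its centre, half-way up. Its x axis runs along it towards the end with the round lens; +z is the face with the switch. May be absent.
- lamp_b_switch (a joint): Slide switch on top of the blue lamp: 0 m = off (ridge towards the tail, away from the lens; white patch shows), 0.012 m = on (towards the lens; red patch shows). Two-position detent: takes about 3 N along the slide to pass the middle, and snaps to the nearer end. Starts on.
- lamp_b_ridge (a point): Centre of the black ridge of the blue lamp's switch, 6 mm along the slide x 16 mm across x 6 mm high; its top is 3 mm above this point and 7 mm above the lamp's top face. On the lamp's centre line, 32 mm from the lamp's centre towards the tail when off, 20 mm when on.
- lamp_c_mid (a point): Hand lamp, orange with black ends, a solid rectangular case 104 long (x) x 40 wide (y) x 36 mm high (z), 0.26 kg; this point is its centre, half-way up. Its x axis runs along it towards the end with the round lens; +z is the face with the switch. May be absent.
- lamp_c_switch (a joint): Slide switch on top of the orange lamp: 0 m = off (ridge towards the tail, away from the lens; white patch shows), 0.012 m = on (towards the lens; red patch shows). Two-position detent: takes about 3 N along the slide to pass the middle, and snaps to the nearer end. Starts on.
- lamp_c_ridge (a point): Centre of the black ridge of the orange lamp's switch, 6 mm along the slide x 16 mm across x 6 mm high; its top is 3 mm above this point and 7 mm above the lamp's top face. On the lamp's centre line, 32 mm from the lamp's centre towards the tail when off, 20 mm when on.
- lamp_d_mid (a point): Hand lamp, green with black ends, a solid rectangular case 104 long (x) x 40 wide (y) x 36 mm high (z), 0.26 kg; this point is its centre, half-way up. Its x axis runs along it towards the end with the round lens; +z is the face with the switch. May be absent.
- lamp_d_switch (a joint): Slide switch on top of the green lamp: 0 m = off (ridge towards the tail, away from the lens; white patch shows), 0.012 m = on (towards the lens; red patch shows). Two-position detent: takes about 3 N along the slide to pass the middle, and snaps to the nearer end. Starts on.
- lamp_d_ridge (a point): Centre of the black ridge of the green lamp's switch, 6 mm along the slide x 16 mm across x 6 mm high; its top is 3 mm above this point and 7 mm above the lamp's top face. On the lamp's centre line, 32 mm from the lamp's centre towards the tail when off, 20 mm when on.
- tape_roll: Bystander: roll of blue tape, 76 mm across, 24 mm high, lying flat; origin at its underside.
- amber_driver: Bystander: amber screwdriver, 185 mm long along its y, 23 mm high; origin at its underside.
- measure_mid (a point): Yellow and black tape measure, 0.28 kg, left standing in bay 2: 42 mm thick (x) x 64 mm high (z), its case 68 mm long (y) with a hook 15 mm farther out at the -y end near its foot. This point is the centre of the case, 32 mm above its underside. In the bay it lies along the tray's x.
Mind the look-alikes: they are no part of the job. There is more than one size of the part that bears lamp_b_mid; the job needs the larger.

How it is judged:
By the outcome, as a careful person would: the job done as asked, in the order asked, and still so for the second after the job is handed in, with the robot touching nothing.
Of lamp_a, lamp_b, lamp_c, lamp_d only 3 to 4 are there at a start; the rules pass over those that are not, and their reading is None.
At some moment in a run one of lamp_a, lamp_b, lamp_c, lamp_d may be knocked a few centimetres aside while the robot is not near it.
Once in a run the grip may slacken for a moment while it holds something.
It also fails if it takes over 208 s, if anything falls off the work surface, if the arm or the gripper's body presses on something with over 40 N, if the wrist force passes 120 N, or if a joint passes its speed limit or range.

## Working session

There is one attempt and no reset: what is moved stays moved. The work goes in short steps, Python scripts to look and compute and a tool call to move; the robot and the scene stay as the last step left them, time stands still between calls to the robot, and variables do not carry over. Pictures are saved under pics/ and viewed, at most 14 in all, crops included, and the job is handed in when it is done.

Besides the shell and the picture viewer there is one more tool, called after ">>>" by a JSON object that holds its "api" and its "payload". jog_arm: Moves the arm, as the interface text tells. Shift numbers are shares of 12 cm and turn numbers shares of pi/2 rad, none past 1 either way. Its arguments: {"type":"object","properties":{"increments":{"type":"array"},"force":{"type":"number"}},"required":["increments"]}

```bash
ls; mkdir -p pics; cat > h.py <<'E'
import numpy as np, cv2
from plant import get_state, imaging, job, ctrl
def grab(n):
    c=imaging.read_camera(n); np.savez('%s.npz'%n,**{k:np.asarray(v) for k,v in c.items()}); return c
def load(n): return dict(np.load('%s.npz'%n))
def pix2w(c,u,v,z=None):
    # z given: intersect with world plane z, else use depth
    p=cv2.undistortPoints(np.array([[[u,v]]],float),c['camera_matrix'],c['dist'])[0,0]
    d=np.array([p[0],-p[1],-1.]);T=c['extrinsics']
    if z is None:
        s=np.median(c['depth'][int(v)-1:int(v)+2,int(u)-1:int(u)+2])
    else:
        s=(z-T[2,3])/(T[:3,:3]@d)[2]
    return T[:3,:3]@(d*s)+T[:3,3]
E
python3 - <<'E'
from h import *
for n in('top','scene'):
    c=grab(n); cv2.imwrite('pics/%s0.png'%n,c['frame']); print(c['extrinsics'].round(3).tolist(),c['camera_matrix'].tolist())
s=get_state();print(s, ctrl.finger_overhang)
E
```

```text
pics
[[0.025, 0.999, -0.042, 0.434], [-1.0, 0.025, 0.001, 0.115], [0.002, 0.042, 0.999, 1.047], [0.0, 0.0, 0.0, 1.0]] [[407.24182920430775, 0.0, 321.78168456390387], [0.0, 407.24182920430775, 203.9284002711276], [0.0, 0.0, 1.0]]
[[0.243, 0.452, -0.859, -0.624], [-0.97, 0.1, -0.221, -0.151], [-0.014, 0.887, 0.463, 0.661], [0.0, 0.0, 0.0, 1.0]] [[501.0338443263538, 0.0, 316.75023808651054], [0.0, 501.0338443263538, 199.3843379239899], [0.0, 0.0, 1.0]]
{'time': 0.1, 'qpos': array([-1.25598263e+00,  2.87130240e-01,  1.57803062e+00,  2.66693354e-05,
        1.27859888e+00, -1.49977420e-01]), 'dq': array([ 5.81041966e-04,  1.39198615e-03, -4.75243796e-03,  1.01860861e-05,
        4.78711899e-04, -1.22293469e-03]), 'joint_efforts': array([ 5.70654156e-04, -4.07300448e+01, -2.93699330e+01, -1.91944164e-04,
        3.42202002e-03, -4.26316518e-06]), 'eef_pos': array([ 0.30243586, -0.60285186,  0.25504998]), 'tcp_rot': array([ 9.73117785e-01,  2.30305455e-01, -7.64807443e-05, -1.08091791e-03]), 'contact_force': array([-0.06257385,  1.02888259,  0.79297341]), 'wrist_torque': array([0.00895448, 0.00455479, 0.00707677]), 'finger_force': 0.0, 'opening': 0.9994318040624796} 0.025
```

View pics/top0.png

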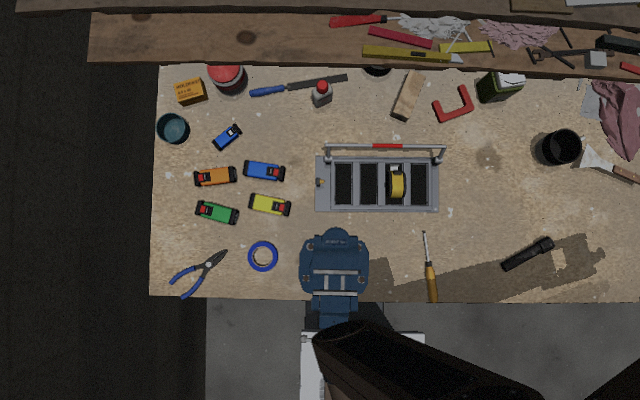

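View pics/scene0.png

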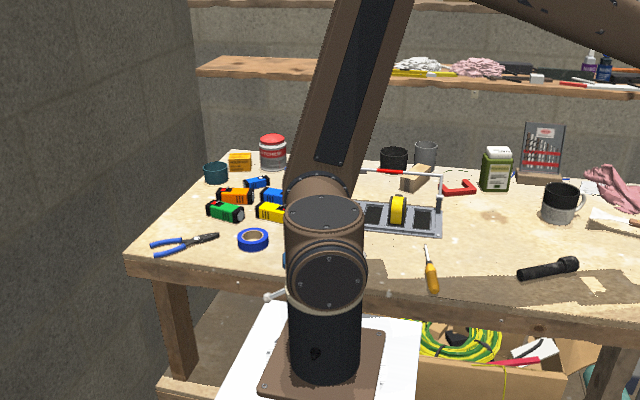

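Top view: orange lamp (215,176), large blue (264,171), green (216,212) and yellow (270,204) are on the bench. The measure is at (397,182) in the tray, the tape roll at (263,256) and the screwdriver at (430,268). Two things could be the blue lamp, (264,171) and (227,137); the first is as long as the other lamps, so it should be the larger one. An enlarged crop will confirm it.

```bash
python3 - <<'E'
from h import *
c=load('top');f=c['frame']
cv2.imwrite('pics/crop1.png',cv2.resize(f[115:235,185:305],None,fx=5,fy=5,interpolation=cv2.INTER_CUBIC))
cv2.imwrite('pics/crop2.png',cv2.resize(f[130:230,305:455],None,fx=5,fy=5,interpolation=cv2.INTER_CUBIC))
E
```

```text
(no output)
```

View pics/crop1.png

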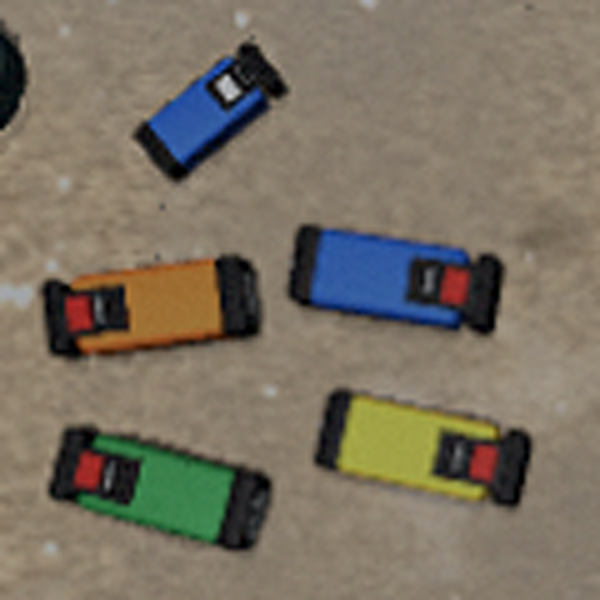

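View pics/crop2.png

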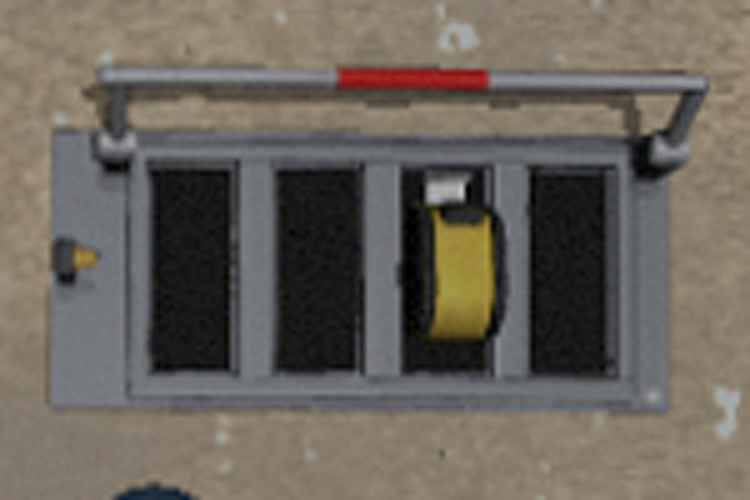

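The larger blue lamp at crop 1 (400,280) has the same length as the others, so it is lamp_b; the small one at crop 1 (215,110) is the look-alike. All four lamps show red patches at the tail: right end for blue and yellow, left end for orange and green. In crop 2 bays 4 to 1 run left to right, with the measure in bay 2 at (465,260), its hook towards the hinge.

```bash
cat >> h.py <<'E'
def cloud(c):
    h,w=c['depth'].shape
    uv=np.stack(np.meshgrid(np.arange(w),np.arange(h)),-1).reshape(-1,1,2).astype(float)
    p=cv2.undistortPoints(uv,c['camera_matrix'],c['dist'])[:,0]
    d=c['depth'].reshape(-1,1)
    P=np.c_[p[:,0],-p[:,1],-np.ones(len(p))]*d
    return (P@c['extrinsics'][:3,:3].T+c['extrinsics'][:3,3]).reshape(h,w,3)
HUE={'a':(24,36),'b':(100,125),'c':(8,20),'d':(50,80)}
def lamps(c,which='abcd',zlo=.026,zhi=.056):
    """per colour: lamp centre xy, yaw of lens direction (deg), size, from top face pixels"""
    P=cloud(c);hsv=cv2.cvtColor(c['frame'],cv2.COLOR_BGR2HSV);out={}
    ok=((P[...,2]>zlo)&(P[...,2]<zhi)).astype(np.uint8)
    for k in which:
        lo,hi=HUE[k]
        m=cv2.inRange(hsv,(lo,110,60),(hi,255,255))*ok
        n,L,st,ce=cv2.connectedComponentsWithStats(m)
        cand=[i for i in range(1,n) if 150<st[i,4]<900]
        for i in cand:
            comp=P[L==i]; mid=comp.mean(0)
            # black ends and switch included: everything at lamp height round the body
            near=(np.hypot(P[...,0]-mid[0],P[...,1]-mid[1])<.068)&(P[...,2]>zlo)&(P[...,2]<zhi)
            n2,L2,s2,c2=cv2.connectedComponentsWithStats(near.astype(np.uint8),connectivity=4)
            j=np.bincount(L2[L==i]).argmax()
            pts=P[L2==j][:,:2]
            r=cv2.minAreaRect((pts*1000).astype(np.float32))
            b=cv2.boxPoints(r);e=[b[1]-b[0],b[2]-b[1]];e=max(e,key=np.linalg.norm);e=e/np.linalg.norm(e)
            # switch: red or white patch lies at the tail side
            H=hsv[L2==j];red=((H[:,0]<6)|(H[:,0]>174))&(H[:,1]>120)&(H[:,2]>70)
            wh=(H[:,1]<60)&(H[:,2]>130)
            ctr=np.array(r[0])
            sel=red if red.sum()>wh.sum() else wh
            t=pts[sel].mean(0)*1000-ctr if sel.sum() else np.zeros(2)
            if e@t>0:e=-e
            out.setdefault(k,[]).append((ctr.round(1),round(float(np.degrees(np.arctan2(e[1],e[0]))),1),np.round(r[1],0),'red%d wh%d'%(red.sum(),wh.sum()),round(float(np.median(P[L2==j][:,2]))*1,4)))
    return out
E
python3 - <<'E'
from h import *
c=load('top')
for k,v in lamps(c).items(): print(k,v)
g=cv2.cvtColor(c['frame'],cv2.COLOR_BGR2GRAY)
m=(g<50).astype(np.uint8);m[:160]=0;m[208:]=0;m[:,:328]=0;m[:,434:]=0
n,L,st,ce=cv2.connectedComponentsWithStats(m)
for i in range(1,n):
    if st[i,4]>200:
        ys,xs=np.nonzero(L==i);r=cv2.minAreaRect(np.c_[xs,ys].astype(np.float32))
        P=cloud(c)
        pts=np.array([pix2w(c,u,v,.013)[:2] for u,v in zip(xs,ys)])*1000
        r=cv2.minAreaRect(pts.astype(np.float32));print('bay',st[i],np.round(r[0],1),np.round(r[1],1),round(r[2],2),pts.mean(0).round(1))
P=cloud(c)
m=(P[...,2]>.06)&(P[...,2]<.075);m[:150]=0;m[215:]=0;m[:,370:]&=True;m[:,:370]=0;m[:,425:]=0
print('measure',np.round(np.array(cv2.minAreaRect((P[m][:,:2]*1000).astype(np.float32))[:2]),1),m.sum())
for u,v in((329,145),(387,146),(443,147)): print(pix2w(c,u,v))
for u,v in((340,220),(450,220),(300,200)): print(pix2w(c,u,v))
E
```

```text
a [(array([473.2, 247.8]), 78.8, array([105.,  40.]), 'red37 wh1', 0.0362)]
b [(array([556.9, 263.4]), 82.7, array([102.,  41.]), 'red40 wh0', 0.036), (array([301.8, 126.3]), 32.9, array([80., 30.]), 'red0 wh0', 0.0317)]
c [(array([759.4, 460.5]), -73.1, array([52., 71.]), 'red0 wh0', 0.0451), (array([539.8, 388.6]), -81.9, array([ 41., 108.]), 'red35 wh0', 0.0359)]
d [(array([450.5, 380. ]), -104.2, array([108.,  41.]), 'red36 wh0', 0.0361)]
bay [360 163  18  42 671] [532.7  -3.7] [105.2  43.6] 1.1 [532.   -3.5]
bay [385 163  21  42 444] [534.4 -71.7] [105.6  51.5] 0.96 [531.9 -65.9]
bay [411 163  17  42 620] [ 536.1 -133.6] [106.1  41.6] 0.69 [ 534.4 -131.2]
bay [335 164  17  40 618] [530.9  61.5] [99.9 40.8] 1.32 [530.7  62. ]
measure [[532.2 -67.1]
 [ 40.3  56.6]] 351
[0.61127976 0.10091909 0.10671774]
[ 0.61259967 -0.03461002  0.10683596]
[ 0.61464389 -0.1675992   0.10516121]
[ 0.43771674  0.06634857 -0.00100312]
[ 0.44437767 -0.21911558  0.00101436]
[ 4.86660051e-01  1.70597242e-01 -3.90346070e-04]
```

>>> {"api": "jog_arm", "payload": {"increments": [{"dx": 0.385,"dy": 0.892,"dz": -0.175,"az": -0.142,"gripper": 1},{"dx": 0.385,"dy": 0.892,"dz": -0.175,"az": -0.142,"gripper": 1},{"dx": 0.385,"dy": 0.892,"dz": -0.175,"az": -0.142,"gripper": 1}], "force": 40}}

```text
$.increments[0]: bad value
```

>>> {"api": "jog_arm", "payload": {"increments": [{"dx": 0.385,"dy": 0.892,"dz": -0.175,"az": -0.142,"gripper": 1},{"dx": 0.385,"dy": 0.892,"dz": -0.175,"az": -0.142,"gripper": 1},{"dx": 0.385,"dy": 0.892,"dz": -0.175,"az": -0.142,"gripper": 1}]}}

```text
$.increments[0]: bad value
```

>>> {"api": "jog_arm", "payload": {"increments": [{"dx": 0.385,"dy": 0.892,"dz": -0.175,"gripper": 1},{"dx": 0.385,"dy": 0.892,"dz": -0.175,"gripper": 1},{"dx": 0.385,"dy": 0.892,"dz": -0.175,"gripper": 1}]}}

```text
$.increments[0]: bad value
```

>>> {"api": "jog_arm", "payload": {"increments": [{"dx": 0.385,"dy": 0.892,"dz": -0.175,"gripper": 1},{"dx": 0.385,"dy": 0.892,"dz": -0.175,"gripper": 1},{"dx": 0.385,"dy": 0.892,"dz": -0.175,"gripper": 1}]}}

```text
$.increments[0]: bad value
```

>>> {"api": "jog_arm", "payload": {"increments": [{"dx": 0.385,"dy": 0.892,"dz": -0.175,"gripper": 1},{"dx": 0.385,"dy": 0.892,"dz": -0.175,"gripper": 1},{"dx": 0.385,"dy": 0.892,"dz": -0.175,"gripper": 1},{"dx": 0.385,"dy": 0.892,"dz": -0.175,"gripper": 1},{"dx": 0.385,"dy": 0.892,"dz": -0.175,"gripper": 1}]}}

```text
$.increments[0]: bad value
```

>>> {"api": "jog_arm", "payload": {"increments": [{"dx": 0.385,"dy": 0.892,"dz": -0.175,"ax": 0,"ay": 0,"az": -0.142,"gripper": 1},{"dx": 0.385,"dy": 0.892,"dz": -0.175,"ax": 0,"ay": 0,"az": -0.142,"gripper": 1},{"dx": 0.385,"dy": 0.892,"dz": -0.175,"ax": 0,"ay": 0,"az": -0.142,"gripper": 1}], "force": 40}}

```text
time: 0.4
eef_pos: [0.3496, -0.4922, 0.2331]
tcp_rot: [0.993, 0.121, -0.0, -0.002]
contact_force: [-0.0, 0.1, -0.5]
opening: 0.999
finger_force: 0.0
```

>>> {"api": "jog_arm", "payload": {"increments": [{"dx": 0.385,"dy": 0.892,"dz": -0.175,"ax": 0,"ay": 0,"az": -0.142,"gripper": 1},{"dx": 0.385,"dy": 0.892,"dz": -0.175,"ax": 0,"ay": 0,"az": -0.142,"gripper": 1},{"dx": 0.385,"dy": 0.892,"dz": -0.175,"ax": 0,"ay": 0,"az": -0.142,"gripper": 1}]}}

```text
time: 0.7
eef_pos: [0.3956, -0.3856, 0.2128]
tcp_rot: [1.0, 0.011, -0.001, -0.001]
contact_force: [0.3, -0.3, 0.4]
opening: 1.002
finger_force: 0.0
```

>>> {"api": "jog_arm", "payload": {"increments": [{"dx": 0.385,"dy": 0.892,"dz": -0.175,"ax": 0,"ay": 0,"az": 0,"gripper": 1},{"dx": 0.385,"dy": 0.892,"dz": -0.175,"ax": 0,"ay": 0,"az": 0,"gripper": 1},{"dx": 0.385,"dy": 0.892,"dz": -0.175,"ax": 0,"ay": 0,"az": 0,"gripper": 1}]}}

```text
time: 1.0
eef_pos: [0.4417, -0.2792, 0.1922]
tcp_rot: [1.0, 0.011, -0.001, -0.001]
contact_force: [-0.0, -0.4, -0.7]
opening: 1.004
finger_force: 0.0
```

>>> {"api": "jog_arm", "payload": {"increments": [{"dx": 0.385,"dy": 0.892,"dz": -0.175,"ax": 0,"ay": 0,"az": 0,"gripper": 1},{"dx": 0.385,"dy": 0.892,"dz": -0.175,"ax": 0,"ay": 0,"az": 0,"gripper": 1},{"dx": 0.385,"dy": 0.892,"dz": -0.175,"ax": 0,"ay": 0,"az": 0,"gripper": 1}]}}

```text
time: 1.3
eef_pos: [0.4879, -0.1724, 0.1714]
tcp_rot: [1.0, 0.011, -0.0, -0.001]
contact_force: [-0.6, -1.3, 0.9]
opening: 0.999
finger_force: 0.0
```

>>> {"api": "jog_arm", "payload": {"increments": [{"dx": 0.385,"dy": 0.892,"dz": -0.175,"ax": 0,"ay": 0,"az": 0,"gripper": 1},{"dx": 0.385,"dy": 0.892,"dz": -0.175,"ax": 0,"ay": 0,"az": 0,"gripper": 1},{"dx": 0.385,"dy": 0.892,"dz": -0.175,"ax": 0,"ay": 0,"az": 0,"gripper": 1},{"dx": 0.385,"dy": 0.892,"dz": -0.175,"ax": 0,"ay": 0,"az": 0,"gripper": 1},{"dx": 0.385,"dy": 0.892,"dz": -0.175,"ax": 0,"ay": 0,"az": 0,"gripper": 1}]}}

```text
time: 1.8
eef_pos: [0.5339, -0.0686, 0.1514]
tcp_rot: [1.0, 0.01, -0.0, 0.0]
contact_force: [0.0, -0.7, -0.3]
opening: 0.999
finger_force: 0.0
```

>>> {"api": "jog_arm", "payload": {"increments": [{"dx": 0,"dy": 0,"dz": -0.4,"ax": 0,"ay": 0,"az": 0,"gripper": 1},{"dx": 0,"dy": 0.01,"dz": -0.8,"ax": 0,"ay": 0,"az": 0,"gripper": 1},{"dx": 0,"dy": 0.01,"dz": -0.83,"ax": 0,"ay": 0,"az": 0,"gripper": 1},{"dx": 0,"dy": 0.01,"dz": -0.83,"ax": 0,"ay": 0,"az": 0,"gripper": -1},{"dx": 0,"dy": 0.01,"dz": -0.83,"ax": 0,"ay": 0,"az": 0,"gripper": -1},{"dx": 0,"dy": 0.01,"dz": -0.83,"ax": 0,"ay": 0,"az": 0,"gripper": -1},{"dx": 0,"dy": 0.01,"dz": -0.83,"ax": 0,"ay": 0,"az": 0,"gripper": -1},{"dx": 0,"dy": 0.01,"dz": -0.83,"ax": 0,"ay": 0,"az": 0,"gripper": -1},{"dx": 0,"dy": 0.01,"dz": -0.83,"ax": 0,"ay": 0,"az": 0,"gripper": -1}], "force": 60}}

```text
time: 2.7
eef_pos: [0.5359, -0.068, 0.055]
tcp_rot: [1.0, 0.009, 0.003, 0.001]
contact_force: [-0.6, -0.1, 5.9]
opening: 0.472
finger_force: 61.5
```

>>> {"api": "jog_arm", "payload": {"increments": [{"dx": 0,"dy": 0,"dz": 0.25,"ax": 0,"ay": 0,"az": 0,"gripper": -1},{"dx": 0,"dy": 0,"dz": 0.55,"ax": 0,"ay": 0,"az": 0,"gripper": -1},{"dx": 0,"dy": 0,"dz": 0.55,"ax": 0,"ay": 0,"az": 0,"gripper": -1},{"dx": 0,"dy": -0.35,"dz": 0.55,"ax": 0,"ay": 0,"az": 0,"gripper": -1},{"dx": 0,"dy": -0.7,"dz": 0.55,"ax": 0,"ay": 0,"az": 0,"gripper": -1},{"dx": 0,"dy": -1,"dz": 0.55,"ax": 0,"ay": 0,"az": 0,"gripper": -1}]}}

```text
time: 3.3
eef_pos: [0.5329, -0.188, 0.117]
tcp_rot: [1.0, 0.01, -0.0, -0.0]
contact_force: [0.4, 0.8, -2.7]
opening: 0.472
finger_force: 61.8
```

>>> {"api": "jog_arm", "payload": {"increments": [{"dx": 0,"dy": -0.35,"dz": 0,"ax": 0,"ay": 0,"az": 0,"gripper": -1},{"dx": 0,"dy": -0.7,"dz": 0,"ax": 0,"ay": 0,"az": 0,"gripper": -1},{"dx": 0,"dy": -0.8,"dz": 0,"ax": 0,"ay": 0,"az": 0,"gripper": -1},{"dx": 0,"dy": -0.8,"dz": 0,"ax": 0,"ay": 0,"az": 0,"gripper": -1},{"dx": 0,"dy": -0.8,"dz": -0.3,"ax": 0,"ay": 0,"az": 0,"gripper": -1},{"dx": 0,"dy": -0.8,"dz": -0.5,"ax": 0,"ay": 0,"az": 0,"gripper": -1},{"dx": 0,"dy": -0.8,"dz": -0.5,"ax": 0,"ay": 0,"az": 0,"gripper": -1}]}}

```text
time: 4.0
eef_pos: [0.5303, -0.2787, 0.0526]
tcp_rot: [1.0, 0.01, -0.004, -0.004]
contact_force: [0.1, -0.0, -3.6]
opening: 0.472
finger_force: 61.7
```

>>> {"api": "jog_arm", "payload": {"increments": [{"dx": 0,"dy": 0,"dz": -0.02,"ax": 0,"ay": 0,"az": 0,"gripper": -1},{"dx": 0,"dy": 0,"dz": -0.04,"ax": 0,"ay": 0,"az": 0,"gripper": -1},{"dx": 0,"dy": 0,"dz": -0.04,"ax": 0,"ay": 0,"az": 0,"gripper": -1}]}}

```text
time: 4.3
eef_pos: [0.5345, -0.2831, 0.0543]
tcp_rot: [1.0, 0.01, 0.001, 0.001]
contact_force: [-0.5, 0.8, -2.7]
opening: 0.473
finger_force: 61.7
```

>>> {"api": "jog_arm", "payload": {"increments": [{"dx": 0,"dy": 0,"dz": -0.02,"ax": 0,"ay": 0,"az": 0,"gripper": -1},{"dx": 0,"dy": 0,"dz": -0.03,"ax": 0,"ay": 0,"az": 0,"gripper": -1},{"dx": 0,"dy": 0,"dz": -0.03,"ax": 0,"ay": 0,"az": 0,"gripper": -1},{"dx": 0,"dy": 0,"dz": -0.03,"ax": 0,"ay": 0,"az": 0,"gripper": -1}]}}

```text
time: 4.7
eef_pos: [0.534, -0.2832, 0.0502]
tcp_rot: [1.0, 0.009, 0.0, 0.0]
contact_force: [-1.2, 0.9, 1.4]
opening: 0.47
finger_force: 62.1
```

>>> {"api": "jog_arm", "payload": {"increments": [{"dx": 0,"dy": 0,"dz": 0,"ax": 0,"ay": 0,"az": 0,"gripper": 0.9},{"dx": 0,"dy": 0,"dz": 0,"ax": 0,"ay": 0,"az": 0,"gripper": 0.9},{"dx": 0,"dy": 0,"dz": 0,"ax": 0,"ay": 0,"az": 0,"gripper": 0.9},{"dx": 0,"dy": 0,"dz": 0.3,"ax": 0,"ay": 0,"az": 0,"gripper": 0.9},{"dx": 0,"dy": 0,"dz": 0.7,"ax": 0,"ay": 0,"az": 0,"gripper": 0.9},{"dx": 0,"dy": 0,"dz": 1,"ax": 0,"ay": 0,"az": 0,"gripper": 0.9},{"dx": 0,"dy": 0,"dz": 1,"ax": 0,"ay": 0,"az": 0,"gripper": 0.6}]}}

```text
time: 5.4
eef_pos: [0.5368, -0.2854, 0.1769]
tcp_rot: [1.0, 0.009, 0.005, 0.004]
contact_force: [1.1, 0.1, 0.3]
opening: 0.808
finger_force: 0.0
```

```bash
python3 - <<'E'
from h import *
c=grab('top')
for k,v in lamps(c).items(): print(k,v)
cv2.imwrite('pics/top1.png',c['frame'])
P=cloud(c)
m=(P[...,2]>.055)&(P[...,2]<.075)&(P[...,1]<-.22)&(P[...,1]>-.33)&(P[...,0]>.45)&(P[...,0]<.6)
print(P[m].mean(0),m.sum()); s=get_state();print(s['eef_pos'],s['tcp_rot'])
E
```

```text
a [(array([473.2, 247.8]), 79.1, array([105.,  40.]), 'red36 wh2', 0.036)]
b [(array([557.2, 263.6]), 83.0, array([102.,  41.]), 'red41 wh1', 0.036), (array([302. , 126.3]), 33.1, array([80., 30.]), 'red0 wh0', 0.032)]
c [(array([758.9, 460.6]), -73.1, array([52., 72.]), 'red0 wh0', 0.0451), (array([539.8, 388.1]), -81.8, array([ 41., 107.]), 'red37 wh0', 0.0361)]
d [(array([450.7, 380.7]), -103.6, array([108.,  40.]), 'red37 wh2', 0.0361)]
[ 0.52315761 -0.2792468   0.06114971] 307
[ 0.53538837 -0.28434256  0.1734774 ] [0.99994803 0.00937666 0.00313309 0.00249128]
```

>>> {"api": "jog_arm", "payload": {"increments": [{"dx": -0.1,"dy": 0.884,"dz": 0,"ax": 0,"ay": 0,"az": 0.173,"gripper": 0.6},{"dx": -0.1,"dy": 0.884,"dz": 0,"ax": 0,"ay": 0,"az": 0.173,"gripper": 0.6},{"dx": -0.1,"dy": 0.884,"dz": 0,"ax": 0,"ay": 0,"az": 0.173,"gripper": 0.6}]}}

```text
time: 5.75
eef_pos: [0.5193, -0.1722, 0.1665]
tcp_rot: [0.989, 0.147, -0.002, -0.002]
contact_force: [-1.3, 1.0, 0.3]
opening: 0.8
finger_force: 0.0
```

>>> {"api": "jog_arm", "payload": {"increments": [{"dx": -0.1,"dy": 0.884,"dz": 0,"ax": 0,"ay": 0,"az": 0.173,"gripper": 0.6},{"dx": -0.1,"dy": 0.884,"dz": 0,"ax": 0,"ay": 0,"az": 0.173,"gripper": 0.6},{"dx": -0.1,"dy": 0.884,"dz": 0,"ax": 0,"ay": 0,"az": 0.173,"gripper": 0.6}]}}

```text
time: 6.05
eef_pos: [0.5078, -0.067, 0.1673]
tcp_rot: [0.96, 0.28, -0.002, -0.002]
contact_force: [-0.4, -0.4, 0.1]
opening: 0.798
finger_force: 0.0
```

>>> {"api": "jog_arm", "payload": {"increments": [{"dx": -0.1,"dy": 0.884,"dz": 0,"ax": 0,"ay": 0,"az": 0.173,"gripper": 0.6},{"dx": -0.1,"dy": 0.884,"dz": 0,"ax": 0,"ay": 0,"az": 0.173,"gripper": 0.6},{"dx": -0.1,"dy": 0.884,"dz": 0,"ax": 0,"ay": 0,"az": 0.173,"gripper": 0.6}]}}

```text
time: 6.35
eef_pos: [0.4963, 0.0383, 0.168]
tcp_rot: [0.914, 0.407, -0.001, -0.001]
contact_force: [-0.2, -1.2, 1.0]
opening: 0.8
finger_force: 0.0
```

>>> {"api": "jog_arm", "payload": {"increments": [{"dx": -0.1,"dy": 0.884,"dz": 0,"ax": 0,"ay": 0,"az": 0.173,"gripper": 0.6},{"dx": -0.1,"dy": 0.884,"dz": 0,"ax": 0,"ay": 0,"az": 0.173,"gripper": 0.6},{"dx": -0.1,"dy": 0.884,"dz": 0,"ax": 0,"ay": 0,"az": 0.173,"gripper": 0.6}]}}

```text
time: 6.65
eef_pos: [0.485, 0.144, 0.1685]
tcp_rot: [0.85, 0.527, -0.0, -0.001]
contact_force: [0.2, -0.4, -0.3]
opening: 0.8
finger_force: 0.0
```

>>> {"api": "jog_arm", "payload": {"increments": [{"dx": -0.107,"dy": 0.884,"dz": -0.5,"ax": 0,"ay": 0,"az": 0.173,"gripper": 0.6},{"dx": -0.107,"dy": 0.884,"dz": -0.5,"ax": 0,"ay": 0,"az": 0.173,"gripper": 0.6},{"dx": -0.107,"dy": 0.884,"dz": -0.5,"ax": 0,"ay": 0,"az": 0.173,"gripper": 0.6},{"dx": -0.107,"dy": 0.884,"dz": -0.5,"ax": 0,"ay": 0,"az": 0.173,"gripper": 0.6},{"dx": -0.107,"dy": 0.884,"dz": -0.5,"ax": 0,"ay": 0,"az": 0.173,"gripper": 0.6},{"dx": -0.107,"dy": 0.884,"dz": -0.5,"ax": 0,"ay": 0,"az": 0.173,"gripper": 0.6}]}}

```text
time: 7.25
eef_pos: [0.474, 0.2461, 0.1099]
tcp_rot: [0.773, 0.635, 0.0, 0.0]
contact_force: [0.3, 0.7, 0.8]
opening: 0.799
finger_force: 0.0
```

```bash
python3 - <<'E'
from h import *
c=grab('scene')
cv2.imwrite('pics/s1.png',c['frame'])
P=cloud(c); s=get_state();print(s['eef_pos'],s['tcp_rot'],s['opening'])
E
```

```text
[0.47398774 0.24613446 0.1101152 ] [7.72894365e-01 6.34534198e-01 6.36542184e-04 4.97996803e-04] 0.7977915516302828
```

View pics/s1.png

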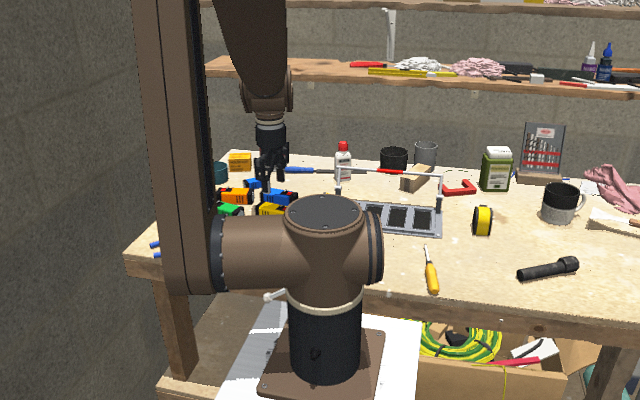

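>>> {"api": "jog_arm", "payload": {"increments": [{"dx": -0.007,"dy": 0.014,"dz": -0.35,"ax": 0,"ay": 0,"az": 0,"gripper": 0.6},{"dx": -0.007,"dy": 0.014,"dz": -0.61,"ax": 0,"ay": 0,"az": 0,"gripper": 0.6},{"dx": -0.007,"dy": 0.014,"dz": -0.61,"ax": 0,"ay": 0,"az": 0,"gripper": 0.6},{"dx": -0.007,"dy": 0.014,"dz": -0.61,"ax": 0,"ay": 0,"az": 0,"gripper": -1},{"dx": -0.007,"dy": 0.014,"dz": -0.61,"ax": 0,"ay": 0,"az": 0,"gripper": -1},{"dx": -0.007,"dy": 0.014,"dz": -0.61,"ax": 0,"ay": 0,"az": 0,"gripper": -1},{"dx": -0.007,"dy": 0.014,"dz": -0.61,"ax": 0,"ay": 0,"az": 0,"gripper": -1},{"dx": -0.007,"dy": 0.014,"dz": -0.61,"ax": 0,"ay": 0,"az": 0,"gripper": -1}], "force": 60}}

```text
time: 8.1
eef_pos: [0.474, 0.2495, 0.0387]
tcp_rot: [0.772, 0.636, 0.002, 0.001]
contact_force: [-0.2, -2.6, 7.5]
opening: 0.452
finger_force: 63.5
```

>>> {"api": "jog_arm", "payload": {"increments": [{"dx": 0,"dy": 0,"dz": 0.3,"ax": 0,"ay": 0,"az": 0,"gripper": -1},{"dx": 0,"dy": 0,"dz": 0.6,"ax": 0,"ay": 0,"az": 0,"gripper": -1},{"dx": 0,"dy": 0,"dz": 0.85,"ax": 0,"ay": 0,"az": 0,"gripper": -1},{"dx": 0,"dy": 0,"dz": 0.85,"ax": 0,"ay": 0,"az": 0,"gripper": -1}]}}

```text
time: 8.5
eef_pos: [0.4747, 0.2502, 0.143]
tcp_rot: [0.772, 0.636, 0.005, 0.002]
contact_force: [0.4, -0.0, -3.4]
opening: 0.453
finger_force: 62.5
```

>>> {"api": "jog_arm", "payload": {"increments": [{"dx": 0.13,"dy": -0.3,"dz": 0,"ax": 0,"ay": 0,"az": -0.09,"gripper": -1},{"dx": 0.13,"dy": -0.6,"dz": 0,"ax": 0,"ay": 0,"az": -0.18,"gripper": -1},{"dx": 0.13,"dy": -0.8,"dz": 0,"ax": 0,"ay": 0,"az": -0.216,"gripper": -1}]}}

```text
time: 8.8
eef_pos: [0.4861, 0.1514, 0.1358]
tcp_rot: [0.869, 0.494, -0.002, -0.001]
contact_force: [0.1, 0.5, -2.7]
opening: 0.455
finger_force: 62.4
```

>>> {"api": "jog_arm", "payload": {"increments": [{"dx": 0.13,"dy": -0.3,"dz": 0,"ax": 0,"ay": 0,"az": -0.09,"gripper": -1},{"dx": 0.13,"dy": -0.6,"dz": 0,"ax": 0,"ay": 0,"az": -0.18,"gripper": -1},{"dx": 0.13,"dy": -0.8,"dz": 0,"ax": 0,"ay": 0,"az": -0.216,"gripper": -1}]}}

```text
time: 9.1
eef_pos: [0.5018, 0.0552, 0.1358]
tcp_rot: [0.94, 0.34, -0.002, -0.001]
contact_force: [0.7, 0.1, -3.4]
opening: 0.457
finger_force: 62.4
```

>>> {"api": "jog_arm", "payload": {"increments": [{"dx": 0.13,"dy": -0.3,"dz": 0,"ax": 0,"ay": 0,"az": -0.09,"gripper": -1},{"dx": 0.13,"dy": -0.6,"dz": 0,"ax": 0,"ay": 0,"az": -0.18,"gripper": -1},{"dx": 0.13,"dy": -0.8,"dz": 0,"ax": 0,"ay": 0,"az": -0.216,"gripper": -1}]}}

```text
time: 9.4
eef_pos: [0.5175, -0.0406, 0.1358]
tcp_rot: [0.984, 0.176, -0.002, -0.001]
contact_force: [0.1, 0.1, -3.3]
opening: 0.454
finger_force: 62.4
```

>>> {"api": "jog_arm", "payload": {"increments": [{"dx": 0.13,"dy": -0.3,"dz": 0,"ax": 0,"ay": 0,"az": -0.09,"gripper": -1},{"dx": 0.13,"dy": -0.6,"dz": 0,"ax": 0,"ay": 0,"az": -0.18,"gripper": -1},{"dx": 0.13,"dy": -0.79,"dz": 0,"ax": 0,"ay": 0,"az": -0.216,"gripper": -1},{"dx": 0.13,"dy": -0.79,"dz": 0,"ax": 0,"ay": 0,"az": -0.216,"gripper": -1},{"dx": 0.13,"dy": -0.79,"dz": 0,"ax": 0,"ay": 0,"az": -0.216,"gripper": -1},{"dx": 0.13,"dy": -0.79,"dz": 0,"ax": 0,"ay": 0,"az": -0.216,"gripper": -1},{"dx": 0.13,"dy": -0.79,"dz": 0,"ax": 0,"ay": 0,"az": -0.216,"gripper": -1}]}}

```text
time: 10.1
eef_pos: [0.5339, -0.1324, 0.1374]
tcp_rot: [1.0, 0.011, -0.001, -0.0]
contact_force: [-0.7, -0.1, -3.5]
opening: 0.454
finger_force: 62.4
```

```bash
python3 - <<'E'
from h import *
c=grab('scene'); s=get_state();print(s['eef_pos'],s['tcp_rot'],s['opening'])
for k,v in lamps(c,'a',.09,.25).items(): print(k,v)
cv2.imwrite('pics/s2.png',cv2.resize(c['frame'][100:260,300:500],None,fx=3,fy=3))
E
```

```text
[ 0.53407337 -0.13253276  0.13768962] [ 9.99939495e-01  1.09930833e-02 -3.22049892e-04 -2.32866769e-04] 0.4558965007925391
```

View pics/s2.png

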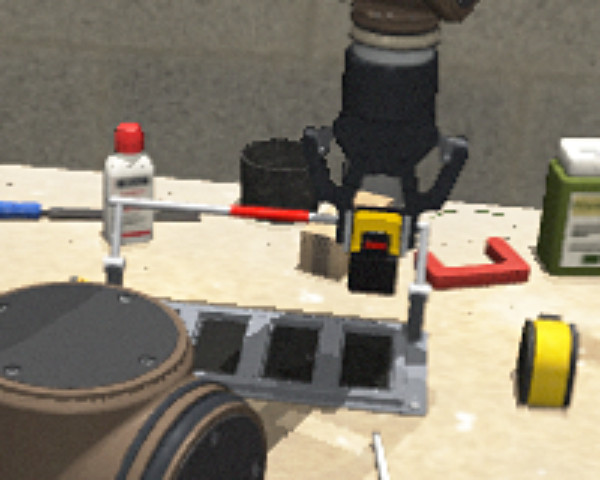

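>>> {"api": "jog_arm", "payload": {"increments": [{"dx": 0.02,"dy": -0.008,"dz": -0.3,"ax": 0,"ay": 0,"az": 0,"gripper": -1},{"dx": 0.02,"dy": -0.008,"dz": -0.6,"ax": 0,"ay": 0,"az": 0,"gripper": -1},{"dx": 0.02,"dy": -0.008,"dz": -0.62,"ax": 0,"ay": 0,"az": 0,"gripper": -1},{"dx": 0.02,"dy": -0.008,"dz": -0.67,"ax": 0,"ay": 0,"az": 0,"gripper": -1},{"dx": 0.02,"dy": -0.008,"dz": -0.72,"ax": 0,"ay": 0,"az": 0,"gripper": -1},{"dx": 0.02,"dy": -0.008,"dz": -0.76,"ax": 0,"ay": 0,"az": 0,"gripper": -1},{"dx": 0.02,"dy": -0.008,"dz": -0.78,"ax": 0,"ay": 0,"az": 0,"gripper": -1},{"dx": 0.02,"dy": -0.008,"dz": -0.78,"ax": 0,"ay": 0,"az": 0,"gripper": -1},{"dx": 0.02,"dy": -0.008,"dz": -0.78,"ax": 0,"ay": 0,"az": 0,"gripper": -1}]}}

```text
time: 11.05
eef_pos: [0.537, -0.1348, 0.045]
tcp_rot: [1.0, 0.01, 0.0, 0.0]
contact_force: [-0.5, -0.7, -4.5]
opening: 0.458
finger_force: 62.4
```

>>> {"api": "jog_arm", "payload": {"increments": [{"dx": 0,"dy": 0,"dz": -0.015,"ax": 0,"ay": 0,"az": 0,"gripper": -1},{"dx": 0,"dy": 0,"dz": -0.015,"ax": 0,"ay": 0,"az": 0,"gripper": 0.3},{"dx": 0,"dy": 0,"dz": -0.015,"ax": 0,"ay": 0,"az": 0,"gripper": 0.3},{"dx": 0,"dy": 0,"dz": 0,"ax": 0,"ay": 0,"az": 0,"gripper": 0.3},{"dx": 0,"dy": 0,"dz": 0.3,"ax": 0,"ay": 0,"az": 0,"gripper": 0.3},{"dx": 0,"dy": 0,"dz": 0.6,"ax": 0,"ay": 0,"az": 0,"gripper": 0.3},{"dx": 0,"dy": 0,"dz": 0.9,"ax": 0,"ay": 0,"az": 0,"gripper": 0.3},{"dx": 0,"dy": 0,"dz": 0.9,"ax": 0,"ay": 0,"az": 0,"gripper": 0.6}]}}

```text
time: 11.85
eef_pos: [0.5404, -0.1362, 0.1594]
tcp_rot: [1.0, 0.01, 0.006, 0.003]
contact_force: [0.6, -0.6, 1.7]
opening: 0.79
finger_force: 0.0
```

```bash
python3 - <<'E'
from h import *
c=grab('top')
for k,v in lamps(c).items(): print(k,v)
s=get_state();print(s['eef_pos'],s['tcp_rot'],s['opening'])
E
```

```text
b [(array([557.2, 263.6]), 83.3, array([103.,  41.]), 'red40 wh1', 0.0358), (array([302.1, 126.4]), 32.8, array([80., 30.]), 'red0 wh0', 0.0316)]
c [(array([759.3, 460.6]), -73.0, array([52., 71.]), 'red0 wh0', 0.045), (array([540.1, 388.5]), -81.2, array([ 41., 108.]), 'red39 wh3', 0.036)]
d [(array([450.4, 379.8]), -103.3, array([106.,  41.]), 'red36 wh2', 0.036)]
[ 0.53887613 -0.13559529  0.15649178] [0.99994029 0.01017818 0.00359428 0.00170234] 0.7964864738071994
```

>>> {"api": "jog_arm", "payload": {"increments": [{"dx": 0.043,"dy": 0.4,"dz": 0,"ax": 0,"ay": 0,"az": 0.09,"gripper": 0.6},{"dx": 0.043,"dy": 0.8,"dz": 0,"ax": 0,"ay": 0,"az": 0.18,"gripper": 0.6},{"dx": 0.043,"dy": 0.83,"dz": 0,"ax": 0,"ay": 0,"az": 0.228,"gripper": 0.6}]}}

```text
time: 12.2
eef_pos: [0.5403, -0.0308, 0.1507]
tcp_rot: [0.981, 0.192, -0.002, -0.001]
contact_force: [0.6, -0.5, 0.8]
opening: 0.801
finger_force: 0.0
```

>>> {"api": "jog_arm", "payload": {"increments": [{"dx": 0.043,"dy": 0.4,"dz": 0,"ax": 0,"ay": 0,"az": 0.09,"gripper": 0.6},{"dx": 0.043,"dy": 0.8,"dz": 0,"ax": 0,"ay": 0,"az": 0.18,"gripper": 0.6},{"dx": 0.043,"dy": 0.83,"dz": 0,"ax": 0,"ay": 0,"az": 0.228,"gripper": 0.6}]}}

```text
time: 12.5
eef_pos: [0.5455, 0.0689, 0.1508]
tcp_rot: [0.931, 0.364, -0.001, -0.001]
contact_force: [1.1, -0.4, -0.3]
opening: 0.794
finger_force: 0.0
```

>>> {"api": "jog_arm", "payload": {"increments": [{"dx": 0.043,"dy": 0.4,"dz": 0,"ax": 0,"ay": 0,"az": 0.09,"gripper": 0.6},{"dx": 0.043,"dy": 0.8,"dz": 0,"ax": 0,"ay": 0,"az": 0.18,"gripper": 0.6},{"dx": 0.043,"dy": 0.83,"dz": 0,"ax": 0,"ay": 0,"az": 0.228,"gripper": 0.6}]}}

```text
time: 12.8
eef_pos: [0.5508, 0.1684, 0.151]
tcp_rot: [0.852, 0.524, -0.001, -0.001]
contact_force: [0.5, 0.2, 0.4]
opening: 0.799
finger_force: 0.0
```

>>> {"api": "jog_arm", "payload": {"increments": [{"dx": 0.043,"dy": 0.4,"dz": 0,"ax": 0,"ay": 0,"az": 0.09,"gripper": 0.6},{"dx": 0.043,"dy": 0.8,"dz": 0,"ax": 0,"ay": 0,"az": 0.18,"gripper": 0.6},{"dx": 0.043,"dy": 0.83,"dz": 0,"ax": 0,"ay": 0,"az": 0.228,"gripper": 0.6},{"dx": 0.043,"dy": 0.83,"dz": -0.3,"ax": 0,"ay": 0,"az": 0.228,"gripper": 0.6},{"dx": 0.043,"dy": 0.83,"dz": -0.3,"ax": 0,"ay": 0,"az": 0.228,"gripper": 0.6},{"dx": 0.043,"dy": 0.83,"dz": -0.3,"ax": 0,"ay": 0,"az": 0.228,"gripper": 0.6}]}}

```text
time: 13.4
eef_pos: [0.5559, 0.2633, 0.1145]
tcp_rot: [0.748, 0.664, -0.002, -0.001]
contact_force: [1.2, -0.5, 0.2]
opening: 0.801
finger_force: 0.0
```

```bash
python3 - <<'E'
from h import *
c=grab('top')
for k,v in lamps(c).items(): print(k,v)
s=get_state();print(s['eef_pos'],s['tcp_rot'],s['opening'])
E
```

```text
a [(array([ 535. , -133.6]), 0.9, array([101.,  40.]), 'red39 wh0', 0.0409)]
b [(array([302.1, 126.4]), 33.0, array([79., 30.]), 'red0 wh0', 0.0319)]
c [(array([759.4, 460.6]), -72.5, array([52., 71.]), 'red0 wh0', 0.0452)]
[0.55701143 0.26338815 0.11607689] [ 7.47728498e-01  6.64004091e-01 -7.32649743e-04 -3.50142343e-04] 0.803573971718552
```

>>> {"api": "jog_arm", "payload": {"increments": [{"dx": 0,"dy": 0,"dz": -0.35,"ax": 0,"ay": 0,"az": 0,"gripper": 0.6},{"dx": 0,"dy": 0,"dz": -0.66,"ax": 0,"ay": 0,"az": 0,"gripper": 0.6},{"dx": 0,"dy": 0,"dz": -0.66,"ax": 0,"ay": 0,"az": 0,"gripper": 0.6},{"dx": 0,"dy": 0,"dz": -0.66,"ax": 0,"ay": 0,"az": 0,"gripper": -1},{"dx": 0,"dy": 0,"dz": -0.66,"ax": 0,"ay": 0,"az": 0,"gripper": -1},{"dx": 0,"dy": 0,"dz": -0.66,"ax": 0,"ay": 0,"az": 0,"gripper": -1},{"dx": 0,"dy": 0,"dz": -0.66,"ax": 0,"ay": 0,"az": 0,"gripper": -1},{"dx": 0,"dy": 0,"dz": -0.66,"ax": 0,"ay": 0,"az": 0,"gripper": -1}]}}

```text
time: 14.25
eef_pos: [0.5597, 0.2643, 0.0408]
tcp_rot: [0.748, 0.664, 0.003, 0.001]
contact_force: [1.3, -0.3, 6.2]
opening: 0.458
finger_force: 64.6
```

>>> {"api": "jog_arm", "payload": {"increments": [{"dx": 0,"dy": 0,"dz": 0.3,"ax": 0,"ay": 0,"az": 0,"gripper": -1},{"dx": 0,"dy": 0,"dz": 0.6,"ax": 0,"ay": 0,"az": 0,"gripper": -1},{"dx": 0,"dy": 0,"dz": 0.85,"ax": 0,"ay": 0,"az": 0,"gripper": -1},{"dx": 0,"dy": 0,"dz": 0.85,"ax": 0,"ay": 0,"az": 0,"gripper": -1}]}}

```text
time: 14.65
eef_pos: [0.5604, 0.2648, 0.1452]
tcp_rot: [0.748, 0.664, 0.005, 0.002]
contact_force: [0.5, -0.0, -3.0]
opening: 0.454
finger_force: 63.5
```

>>> {"api": "jog_arm", "payload": {"increments": [{"dx": -0.065,"dy": -0.3,"dz": 0,"ax": 0,"ay": 0,"az": -0.09,"gripper": -1},{"dx": -0.065,"dy": -0.6,"dz": 0,"ax": 0,"ay": 0,"az": -0.18,"gripper": -1},{"dx": -0.065,"dy": -0.92,"dz": 0,"ax": 0,"ay": 0,"az": -0.27,"gripper": -1},{"dx": -0.065,"dy": -0.92,"dz": 0,"ax": 0,"ay": 0,"az": -0.304,"gripper": -1}]}}

```text
time: 15.05
eef_pos: [0.548, 0.1496, 0.1366]
tcp_rot: [0.885, 0.465, -0.002, -0.0]
contact_force: [-0.4, 0.9, -3.1]
opening: 0.456
finger_force: 63.4
```

>>> {"api": "jog_arm", "payload": {"increments": [{"dx": -0.065,"dy": -0.3,"dz": 0,"ax": 0,"ay": 0,"az": -0.09,"gripper": -1},{"dx": -0.065,"dy": -0.6,"dz": 0,"ax": 0,"ay": 0,"az": -0.18,"gripper": -1},{"dx": -0.065,"dy": -0.92,"dz": 0,"ax": 0,"ay": 0,"az": -0.27,"gripper": -1},{"dx": -0.065,"dy": -0.92,"dz": 0,"ax": 0,"ay": 0,"az": -0.304,"gripper": -1}]}}

```text
time: 15.45
eef_pos: [0.5405, 0.0393, 0.137]
tcp_rot: [0.97, 0.243, -0.002, 0.0]
contact_force: [0.1, 1.2, -2.9]
opening: 0.452
finger_force: 63.4
```

>>> {"api": "jog_arm", "payload": {"increments": [{"dx": -0.065,"dy": -0.3,"dz": 0,"ax": 0,"ay": 0,"az": -0.09,"gripper": -1},{"dx": -0.065,"dy": -0.6,"dz": 0,"ax": 0,"ay": 0,"az": -0.18,"gripper": -1},{"dx": -0.065,"dy": -0.92,"dz": 0,"ax": 0,"ay": 0,"az": -0.27,"gripper": -1},{"dx": -0.065,"dy": -0.92,"dz": 0,"ax": 0,"ay": 0,"az": -0.304,"gripper": -1},{"dx": -0.065,"dy": -0.92,"dz": 0,"ax": 0,"ay": 0,"az": -0.304,"gripper": -1},{"dx": -0.065,"dy": -0.92,"dz": 0,"ax": 0,"ay": 0,"az": -0.304,"gripper": -1},{"dx": -0.065,"dy": -0.92,"dz": 0,"ax": 0,"ay": 0,"az": -0.304,"gripper": -1},{"dx": -0.065,"dy": -0.92,"dz": 0,"ax": 0,"ay": 0,"az": -0.304,"gripper": -1},{"dx": -0.065,"dy": -0.92,"dz": 0,"ax": 0,"ay": 0,"az": -0.304,"gripper": -1}]}}

```text
time: 16.35
eef_pos: [0.5339, -0.0668, 0.1392]
tcp_rot: [1.0, 0.011, -0.0, -0.0]
contact_force: [0.6, 0.3, -2.5]
opening: 0.454
finger_force: 63.4
```

```bash
python3 - <<'E'
from h import *
c=grab('top')
for k,v in lamps(c,'acd').items(): print(k,v)
s=get_state();print(s['eef_pos'],s['tcp_rot'],s['opening'])
c=grab('scene');P=cloud(c)
hsv=cv2.cvtColor(c['frame'],cv2.COLOR_BGR2HSV)
m=(cv2.inRange(hsv,(100,110,60),(125,255,255))>0)&(abs(P[...,1]+.068)<.04)&(P[...,0]>.45)&(P[...,0]<.6)&(P[...,2]>.05)
print(m.sum(),np.percentile(P[m],[2,98],axis=0).round(4))
E
```

```text
c [(array([759.1, 460.4]), -73.2, array([50., 71.]), 'red0 wh0', 0.045), (array([547.3, 428.2]), -81.4, array([ 42., 105.]), 'red34 wh0', 0.0358)]
d [(array([450.6, 380.1]), -103.7, array([107.,  41.]), 'red36 wh1', 0.036)]
[ 0.53397812 -0.06692962  0.13931759] [9.99942328e-01 1.07395610e-02 3.86039569e-05 4.18420517e-05] 0.4541531584137088
157 [[ 0.4963 -0.0863  0.1123]
 [ 0.5725 -0.048   0.1376]]
```

>>> {"api": "jog_arm", "payload": {"increments": [{"dx": 0,"dy": -0.013,"dz": -0.3,"ax": 0,"ay": 0,"az": 0,"gripper": -1},{"dx": 0,"dy": -0.013,"dz": -0.6,"ax": 0,"ay": 0,"az": 0,"gripper": -1},{"dx": 0,"dy": -0.013,"dz": -0.62,"ax": 0,"ay": 0,"az": 0,"gripper": -1},{"dx": 0,"dy": -0.013,"dz": -0.67,"ax": 0,"ay": 0,"az": 0,"gripper": -1},{"dx": 0,"dy": -0.013,"dz": -0.72,"ax": 0,"ay": 0,"az": 0,"gripper": -1},{"dx": 0,"dy": -0.013,"dz": -0.76,"ax": 0,"ay": 0,"az": 0,"gripper": -1},{"dx": 0,"dy": -0.013,"dz": -0.77,"ax": 0,"ay": 0,"az": 0,"gripper": -1},{"dx": 0,"dy": -0.013,"dz": -0.77,"ax": 0,"ay": 0,"az": 0,"gripper": -1},{"dx": 0,"dy": -0.013,"dz": -0.77,"ax": 0,"ay": 0,"az": 0,"gripper": -1}]}}

```text
time: 17.35
eef_pos: [0.5344, -0.0691, 0.0475]
tcp_rot: [1.0, 0.01, 0.001, 0.0]
contact_force: [0.6, -0.4, -3.3]
opening: 0.457
finger_force: 63.3
```

>>> {"api": "jog_arm", "payload": {"increments": [{"dx": 0,"dy": 0,"dz": -0.02,"ax": 0,"ay": 0,"az": 0,"gripper": -1},{"dx": 0,"dy": 0,"dz": -0.02,"ax": 0,"ay": 0,"az": 0,"gripper": 0.3},{"dx": 0,"dy": 0,"dz": -0.02,"ax": 0,"ay": 0,"az": 0,"gripper": 0.3},{"dx": 0,"dy": 0,"dz": 0,"ax": 0,"ay": 0,"az": 0,"gripper": 0.3},{"dx": 0,"dy": 0,"dz": 0.3,"ax": 0,"ay": 0,"az": 0,"gripper": 0.3},{"dx": 0,"dy": 0,"dz": 0.6,"ax": 0,"ay": 0,"az": 0,"gripper": 0.3},{"dx": 0,"dy": 0,"dz": 0.9,"ax": 0,"ay": 0,"az": 0,"gripper": 0.3},{"dx": 0,"dy": 0,"dz": 0.9,"ax": 0,"ay": 0,"az": 0,"gripper": 0.6}]}}

```text
time: 18.15
eef_pos: [0.5377, -0.0702, 0.1617]
tcp_rot: [1.0, 0.01, 0.006, 0.002]
contact_force: [0.5, -0.4, 1.3]
opening: 0.788
finger_force: 0.0
```

>>> {"api": "jog_arm", "payload": {"increments": [{"dx": -0.174,"dy": 0.4,"dz": 0,"ax": 0,"ay": 0,"az": 0.09,"gripper": 0.6},{"dx": -0.174,"dy": 0.8,"dz": 0,"ax": 0,"ay": 0,"az": 0.18,"gripper": 0.6},{"dx": -0.174,"dy": 0.933,"dz": 0,"ax": 0,"ay": 0,"az": 0.209,"gripper": 0.6}]}}

```text
time: 18.45
eef_pos: [0.5117, 0.046, 0.1543]
tcp_rot: [0.984, 0.176, -0.0, -0.001]
contact_force: [0.5, -1.2, 0.7]
opening: 0.802
finger_force: 0.0
```

>>> {"api": "jog_arm", "payload": {"increments": [{"dx": -0.174,"dy": 0.4,"dz": 0,"ax": 0,"ay": 0,"az": 0.09,"gripper": 0.6},{"dx": -0.174,"dy": 0.8,"dz": 0,"ax": 0,"ay": 0,"az": 0.18,"gripper": 0.6},{"dx": -0.174,"dy": 0.933,"dz": 0,"ax": 0,"ay": 0,"az": 0.209,"gripper": 0.6}]}}

```text
time: 18.75
eef_pos: [0.4909, 0.1582, 0.1544]
tcp_rot: [0.942, 0.335, -0.0, -0.001]
contact_force: [-0.1, -0.7, 0.2]
opening: 0.797
finger_force: 0.0
```

>>> {"api": "jog_arm", "payload": {"increments": [{"dx": -0.174,"dy": 0.4,"dz": 0,"ax": 0,"ay": 0,"az": 0.09,"gripper": 0.6},{"dx": -0.174,"dy": 0.8,"dz": 0,"ax": 0,"ay": 0,"az": 0.18,"gripper": 0.6},{"dx": -0.174,"dy": 0.933,"dz": 0,"ax": 0,"ay": 0,"az": 0.209,"gripper": 0.6}]}}

```text
time: 19.05
eef_pos: [0.4702, 0.2701, 0.1546]
tcp_rot: [0.875, 0.485, 0.0, -0.0]
contact_force: [0.3, 0.9, 0.4]
opening: 0.798
finger_force: 0.0
```

>>> {"api": "jog_arm", "payload": {"increments": [{"dx": -0.174,"dy": 0.4,"dz": 0,"ax": 0,"ay": 0,"az": 0.09,"gripper": 0.6},{"dx": -0.174,"dy": 0.8,"dz": 0,"ax": 0,"ay": 0,"az": 0.18,"gripper": 0.6},{"dx": -0.174,"dy": 0.933,"dz": 0,"ax": 0,"ay": 0,"az": 0.209,"gripper": 0.6},{"dx": -0.174,"dy": 0.933,"dz": -0.3,"ax": 0,"ay": 0,"az": 0.209,"gripper": 0.6},{"dx": -0.174,"dy": 0.933,"dz": -0.3,"ax": 0,"ay": 0,"az": 0.209,"gripper": 0.6},{"dx": -0.174,"dy": 0.933,"dz": -0.3,"ax": 0,"ay": 0,"az": 0.209,"gripper": 0.6}]}}

```text
time: 19.65
eef_pos: [0.4499, 0.3776, 0.1177]
tcp_rot: [0.786, 0.618, -0.002, -0.0]
contact_force: [0.5, 0.7, 0.2]
opening: 0.797
finger_force: 0.0
```

```bash
python3 - <<'E'
from h import *
c=grab('top')
for k,v in lamps(c).items(): print(k,v)
s=get_state();print(s['eef_pos'],s['tcp_rot'],s['opening'])
cv2.imwrite('pics/t3.png',c['frame'])
E
```

```text
a [(array([ 535.2, -133.4]), 1.2, array([101.,  39.]), 'red37 wh0', 0.0408)]
b [(array([533.2, -67.5]), 1.1, array([100.,  40.]), 'red40 wh0', 0.041), (array([302. , 126.4]), 32.9, array([80., 30.]), 'red0 wh0', 0.0318)]
c [(array([758.9, 460.5]), -72.2, array([52., 71.]), 'red0 wh0', 0.045), (array([547.8, 429.8]), -81.8, array([ 40., 107.]), 'red16 wh0', 0.0359)]
d [(array([446.5, 363.3]), 76.3, array([72., 41.]), 'red0 wh0', 0.0357)]
[0.45081948 0.37799511 0.11911764] [ 7.86317104e-01  6.17823018e-01 -3.52876439e-04  7.20428735e-05] 0.7986837897257637
```

View pics/t3.png

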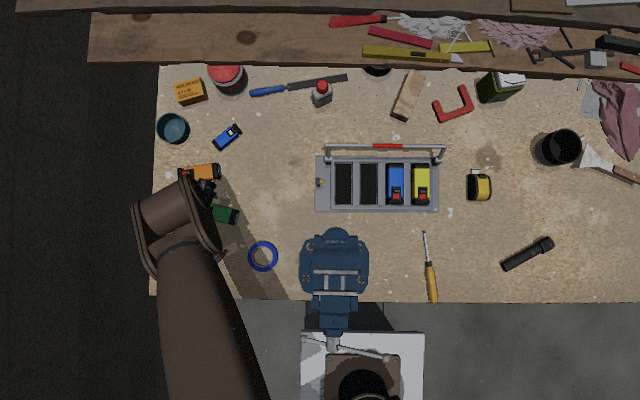

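>>> {"api": "jog_arm", "payload": {"increments": [{"dx": 0,"dy": 0.017,"dz": -0.35,"ax": 0,"ay": 0,"az": 0,"gripper": 0.6},{"dx": 0,"dy": 0.017,"dz": -0.69,"ax": 0,"ay": 0,"az": 0,"gripper": 0.6},{"dx": 0,"dy": 0.017,"dz": -0.69,"ax": 0,"ay": 0,"az": 0,"gripper": 0.6},{"dx": 0,"dy": 0.017,"dz": -0.69,"ax": 0,"ay": 0,"az": 0,"gripper": -1},{"dx": 0,"dy": 0.017,"dz": -0.69,"ax": 0,"ay": 0,"az": 0,"gripper": -1},{"dx": 0,"dy": 0.017,"dz": -0.69,"ax": 0,"ay": 0,"az": 0,"gripper": -1},{"dx": 0,"dy": 0.017,"dz": -0.69,"ax": 0,"ay": 0,"az": 0,"gripper": -1},{"dx": 0,"dy": 0.017,"dz": -0.69,"ax": 0,"ay": 0,"az": 0,"gripper": -1}]}}

```text
time: 20.5
eef_pos: [0.4526, 0.382, 0.0397]
tcp_rot: [0.786, 0.618, 0.003, 0.0]
contact_force: [0.2, -1.6, 6.9]
opening: 0.452
finger_force: 64.0
```

>>> {"api": "jog_arm", "payload": {"increments": [{"dx": 0,"dy": 0,"dz": 0.3,"ax": 0,"ay": 0,"az": 0,"gripper": -1},{"dx": 0,"dy": 0,"dz": 0.6,"ax": 0,"ay": 0,"az": 0,"gripper": -1},{"dx": 0,"dy": 0,"dz": 0.85,"ax": 0,"ay": 0,"az": 0,"gripper": -1},{"dx": 0,"dy": 0,"dz": 0.85,"ax": 0,"ay": 0,"az": 0,"gripper": -1}]}}

```text
time: 20.9
eef_pos: [0.4533, 0.3826, 0.144]
tcp_rot: [0.786, 0.618, 0.006, 0.001]
contact_force: [1.1, 0.3, -2.0]
opening: 0.458
finger_force: 63.0
```

>>> {"api": "jog_arm", "payload": {"increments": [{"dx": 0.171,"dy": -0.3,"dz": 0,"ax": 0,"ay": 0,"az": -0.09,"gripper": -1},{"dx": 0.171,"dy": -0.6,"dz": 0,"ax": 0,"ay": 0,"az": -0.18,"gripper": -1},{"dx": 0.171,"dy": -0.8,"dz": 0,"ax": 0,"ay": 0,"az": -0.209,"gripper": -1}]}}

```text
time: 21.2
eef_pos: [0.4697, 0.2826, 0.1357]
tcp_rot: [0.877, 0.48, -0.002, 0.0]
contact_force: [0.2, -0.8, -3.5]
opening: 0.457
finger_force: 62.8
```

>>> {"api": "jog_arm", "payload": {"increments": [{"dx": 0.171,"dy": -0.3,"dz": 0,"ax": 0,"ay": 0,"az": -0.09,"gripper": -1},{"dx": 0.171,"dy": -0.6,"dz": 0,"ax": 0,"ay": 0,"az": -0.18,"gripper": -1},{"dx": 0.171,"dy": -0.8,"dz": 0,"ax": 0,"ay": 0,"az": -0.209,"gripper": -1}]}}

```text
time: 21.5
eef_pos: [0.4903, 0.1865, 0.1358]
tcp_rot: [0.944, 0.33, -0.002, -0.0]
contact_force: [0.1, -0.7, -4.1]
opening: 0.452
finger_force: 62.8
```

>>> {"api": "jog_arm", "payload": {"increments": [{"dx": 0.171,"dy": -0.3,"dz": 0,"ax": 0,"ay": 0,"az": -0.09,"gripper": -1},{"dx": 0.171,"dy": -0.6,"dz": 0,"ax": 0,"ay": 0,"az": -0.18,"gripper": -1},{"dx": 0.171,"dy": -0.8,"dz": 0,"ax": 0,"ay": 0,"az": -0.209,"gripper": -1}]}}

```text
time: 21.8
eef_pos: [0.5109, 0.0907, 0.136]
tcp_rot: [0.985, 0.171, -0.001, -0.0]
contact_force: [-0.4, 0.8, -4.6]
opening: 0.456
finger_force: 62.8
```

>>> {"api": "jog_arm", "payload": {"increments": [{"dx": 0.171,"dy": -0.3,"dz": 0,"ax": 0,"ay": 0,"az": -0.09,"gripper": -1},{"dx": 0.171,"dy": -0.6,"dz": 0,"ax": 0,"ay": 0,"az": -0.18,"gripper": -1},{"dx": 0.171,"dy": -0.8,"dz": 0,"ax": 0,"ay": 0,"az": -0.209,"gripper": -1},{"dx": 0.171,"dy": -0.8,"dz": 0,"ax": 0,"ay": 0,"az": -0.209,"gripper": -1},{"dx": 0.171,"dy": -0.8,"dz": 0,"ax": 0,"ay": 0,"az": -0.209,"gripper": -1},{"dx": 0.171,"dy": -0.8,"dz": 0,"ax": 0,"ay": 0,"az": -0.209,"gripper": -1},{"dx": 0.171,"dy": -0.8,"dz": 0,"ax": 0,"ay": 0,"az": -0.209,"gripper": -1}]}}

```text
time: 22.5
eef_pos: [0.5321, -0.0021, 0.1375]
tcp_rot: [1.0, 0.011, -0.0, -0.0]
contact_force: [-0.6, 0.0, -3.9]
opening: 0.452
finger_force: 62.8
```

```bash
python3 - <<'E'
from h import *
c=grab('top')
for k,v in lamps(c,'abcd').items(): print(k,v)
s=get_state();print(s['eef_pos'],s['tcp_rot'],s['opening'])
c=grab('scene');P=cloud(c)
hsv=cv2.cvtColor(c['frame'],cv2.COLOR_BGR2HSV)
m=(cv2.inRange(hsv,(50,110,60),(80,255,255))>0)&(abs(P[...,1]+.0)<.04)&(P[...,0]>.45)&(P[...,0]<.6)&(P[...,2]>.05)
print(m.sum(),np.percentile(P[m],[2,98],axis=0).round(4))
E
```

```text
b [(array([302.3, 126.5]), 32.9, array([79., 30.]), 'red0 wh0', 0.0321)]
c [(array([758.7, 460.7]), -72.6, array([51., 72.]), 'red0 wh0', 0.045), (array([547.6, 429. ]), -81.5, array([ 41., 105.]), 'red34 wh0', 0.0359)]
[ 0.53221265 -0.0021393   0.13772574] [ 9.99939972e-01  1.09527121e-02 -2.78920890e-04 -1.16027079e-04] 0.4505787184719078
137 [[ 0.4932 -0.0204  0.1317]
 [ 0.5572  0.0161  0.1366]]
```

>>> {"api": "jog_arm", "payload": {"increments": [{"dx": 0.005,"dy": -0.012,"dz": -0.3,"ax": 0,"ay": 0,"az": 0,"gripper": -1},{"dx": 0.005,"dy": -0.012,"dz": -0.6,"ax": 0,"ay": 0,"az": 0,"gripper": -1},{"dx": 0.005,"dy": -0.012,"dz": -0.62,"ax": 0,"ay": 0,"az": 0,"gripper": -1},{"dx": 0.005,"dy": -0.012,"dz": -0.67,"ax": 0,"ay": 0,"az": 0,"gripper": -1},{"dx": 0.005,"dy": -0.012,"dz": -0.72,"ax": 0,"ay": 0,"az": 0,"gripper": -1},{"dx": 0.005,"dy": -0.012,"dz": -0.76,"ax": 0,"ay": 0,"az": 0,"gripper": -1},{"dx": 0.005,"dy": -0.012,"dz": -0.78,"ax": 0,"ay": 0,"az": 0,"gripper": -1},{"dx": 0.005,"dy": -0.012,"dz": -0.78,"ax": 0,"ay": 0,"az": 0,"gripper": -1},{"dx": 0.005,"dy": -0.012,"dz": -0.78,"ax": 0,"ay": 0,"az": 0,"gripper": -1}]}}

```text
time: 23.5
eef_pos: [0.5335, -0.0047, 0.045]
tcp_rot: [1.0, 0.01, 0.0, 0.0]
contact_force: [0.8, 0.9, -4.1]
opening: 0.452
finger_force: 62.7
```

>>> {"api": "jog_arm", "payload": {"increments": [{"dx": 0,"dy": 0,"dz": -0.015,"ax": 0,"ay": 0,"az": 0,"gripper": -1},{"dx": 0,"dy": 0,"dz": -0.015,"ax": 0,"ay": 0,"az": 0,"gripper": 0.3},{"dx": 0,"dy": 0,"dz": -0.015,"ax": 0,"ay": 0,"az": 0,"gripper": 0.3},{"dx": 0,"dy": 0,"dz": 0,"ax": 0,"ay": 0,"az": 0,"gripper": 0.3},{"dx": 0,"dy": 0,"dz": 0.3,"ax": 0,"ay": 0,"az": 0,"gripper": 0.3},{"dx": 0,"dy": 0,"dz": 0.6,"ax": 0,"ay": 0,"az": 0,"gripper": 0.3},{"dx": 0,"dy": 0,"dz": 0.9,"ax": 0,"ay": 0,"az": 0,"gripper": 0.3},{"dx": 0,"dy": 0,"dz": 0.9,"ax": 0,"ay": 0,"az": 0,"gripper": 0.6}]}}

```text
time: 24.3
eef_pos: [0.537, -0.0053, 0.1591]
tcp_rot: [1.0, 0.01, 0.006, 0.001]
contact_force: [-0.1, 1.1, -0.3]
opening: 0.794
finger_force: 0.0
```

>>> {"api": "jog_arm", "payload": {"increments": [{"dx": 0.031,"dy": 0.4,"dz": 0,"ax": 0,"ay": 0,"az": 0.09,"gripper": 0.6},{"dx": 0.031,"dy": 0.8,"dz": 0,"ax": 0,"ay": 0,"az": 0.18,"gripper": 0.6},{"dx": 0.031,"dy": 0.9,"dz": 0,"ax": 0,"ay": 0,"az": 0.27,"gripper": 0.6}]}}

```text
time: 24.6
eef_pos: [0.5362, 0.1067, 0.1521]
tcp_rot: [0.974, 0.225, -0.0, -0.001]
contact_force: [-0.0, 0.3, -0.9]
opening: 0.803
finger_force: 0.0
```

>>> {"api": "jog_arm", "payload": {"increments": [{"dx": 0.031,"dy": 0.4,"dz": 0,"ax": 0,"ay": 0,"az": 0.09,"gripper": 0.6},{"dx": 0.031,"dy": 0.8,"dz": 0,"ax": 0,"ay": 0,"az": 0.18,"gripper": 0.6},{"dx": 0.031,"dy": 0.9,"dz": 0,"ax": 0,"ay": 0,"az": 0.27,"gripper": 0.6}]}}

```text
time: 24.9
eef_pos: [0.5399, 0.2151, 0.152]
tcp_rot: [0.905, 0.425, 0.0, -0.001]
contact_force: [-0.1, -0.2, -0.1]
opening: 0.8
finger_force: 0.0
```

>>> {"api": "jog_arm", "payload": {"increments": [{"dx": 0.031,"dy": 0.4,"dz": 0,"ax": 0,"ay": 0,"az": 0.09,"gripper": 0.6},{"dx": 0.031,"dy": 0.8,"dz": 0,"ax": 0,"ay": 0,"az": 0.18,"gripper": 0.6},{"dx": 0.031,"dy": 0.9,"dz": 0,"ax": 0,"ay": 0,"az": 0.27,"gripper": 0.6}]}}

```text
time: 25.2
eef_pos: [0.5436, 0.3233, 0.152]
tcp_rot: [0.796, 0.606, 0.0, -0.001]
contact_force: [1.2, -0.4, -0.7]
opening: 0.802
finger_force: 0.0
```

>>> {"api": "jog_arm", "payload": {"increments": [{"dx": 0.031,"dy": 0.4,"dz": 0,"ax": 0,"ay": 0,"az": 0.09,"gripper": 0.6},{"dx": 0.031,"dy": 0.8,"dz": 0,"ax": 0,"ay": 0,"az": 0.18,"gripper": 0.6},{"dx": 0.031,"dy": 0.9,"dz": 0,"ax": 0,"ay": 0,"az": 0.27,"gripper": 0.6},{"dx": 0.031,"dy": 0.9,"dz": -0.3,"ax": 0,"ay": 0,"az": 0.27,"gripper": 0.6},{"dx": 0.031,"dy": 0.9,"dz": -0.3,"ax": 0,"ay": 0,"az": 0.27,"gripper": 0.6},{"dx": 0.031,"dy": 0.9,"dz": -0.3,"ax": 0,"ay": 0,"az": 0.27,"gripper": 0.6}]}}

```text
time: 25.8
eef_pos: [0.5469, 0.4267, 0.1146]
tcp_rot: [0.654, 0.757, -0.002, -0.001]
contact_force: [0.3, 0.3, -0.1]
opening: 0.799
finger_force: 0.0
```

```bash
python3 - <<'E'
from h import *
c=grab('top')
for k,v in lamps(c).items(): print(k,v)
s=get_state();print(s['eef_pos'],s['tcp_rot'],s['opening'])
E
```

```text
a [(array([ 535.2, -133.5]), 1.5, array([101.,  40.]), 'red36 wh0', 0.0408)]
b [(array([533.2, -67.6]), 1.4, array([100.,  40.]), 'red40 wh0', 0.0411), (array([301.9, 126.4]), 33.1, array([80., 31.]), 'red0 wh0', 0.0317)]
c [(array([759.1, 460. ]), -73.1, array([51., 72.]), 'red0 wh0', 0.045), (array([550.5, 410.8]), -81.9, array([41., 68.]), 'red0 wh0', 0.0358)]
d [(array([531.7,  -2.4]), -179.5, array([101.,  39.]), 'red40 wh0', 0.0412)]
[0.54794271 0.42698492 0.11635891] [ 6.53940406e-01  7.56545895e-01 -4.77883186e-04 -1.60441797e-04] 0.8005803522353636
```

>>> {"api": "jog_arm", "payload": {"increments": [{"dx": 0,"dy": 0.017,"dz": -0.35,"ax": 0,"ay": 0,"az": 0,"gripper": 0.6},{"dx": 0,"dy": 0.017,"dz": -0.67,"ax": 0,"ay": 0,"az": 0,"gripper": 0.6},{"dx": 0,"dy": 0.017,"dz": -0.67,"ax": 0,"ay": 0,"az": 0,"gripper": 0.6},{"dx": 0,"dy": 0.017,"dz": -0.67,"ax": 0,"ay": 0,"az": 0,"gripper": -1},{"dx": 0,"dy": 0.017,"dz": -0.67,"ax": 0,"ay": 0,"az": 0,"gripper": -1},{"dx": 0,"dy": 0.017,"dz": -0.67,"ax": 0,"ay": 0,"az": 0,"gripper": -1},{"dx": 0,"dy": 0.017,"dz": -0.67,"ax": 0,"ay": 0,"az": 0,"gripper": -1},{"dx": 0,"dy": 0.017,"dz": -0.67,"ax": 0,"ay": 0,"az": 0,"gripper": -1}]}}

```text
time: 26.65
eef_pos: [0.5501, 0.4306, 0.0402]
tcp_rot: [0.654, 0.757, 0.003, 0.001]
contact_force: [0.1, -0.4, 6.0]
opening: 0.457
finger_force: 64.6
```

>>> {"api": "jog_arm", "payload": {"increments": [{"dx": 0,"dy": 0,"dz": 0.3,"ax": 0,"ay": 0,"az": 0,"gripper": -1},{"dx": 0,"dy": 0,"dz": 0.6,"ax": 0,"ay": 0,"az": 0,"gripper": -1},{"dx": 0,"dy": 0,"dz": 0.85,"ax": 0,"ay": 0,"az": 0,"gripper": -1},{"dx": 0,"dy": 0,"dz": 0.85,"ax": 0,"ay": 0,"az": 0,"gripper": -1}]}}

```text
time: 27.05
eef_pos: [0.5509, 0.4312, 0.1448]
tcp_rot: [0.654, 0.757, 0.006, 0.002]
contact_force: [1.0, -0.0, -2.0]
opening: 0.451
finger_force: 63.5
```

>>> {"api": "jog_arm", "payload": {"increments": [{"dx": -0.034,"dy": -0.3,"dz": 0,"ax": 0,"ay": 0,"az": -0.09,"gripper": -1},{"dx": -0.034,"dy": -0.6,"dz": 0,"ax": 0,"ay": 0,"az": -0.18,"gripper": -1},{"dx": -0.034,"dy": -0.766,"dz": 0,"ax": 0,"ay": 0,"az": -0.27,"gripper": -1}]}}

```text
time: 27.35
eef_pos: [0.5421, 0.3349, 0.135]
tcp_rot: [0.8, 0.6, -0.003, -0.0]
contact_force: [-0.6, -0.2, -3.3]
opening: 0.453
finger_force: 63.4
```

>>> {"api": "jog_arm", "payload": {"increments": [{"dx": -0.034,"dy": -0.3,"dz": 0,"ax": 0,"ay": 0,"az": -0.09,"gripper": -1},{"dx": -0.034,"dy": -0.6,"dz": 0,"ax": 0,"ay": 0,"az": -0.18,"gripper": -1},{"dx": -0.034,"dy": -0.766,"dz": 0,"ax": 0,"ay": 0,"az": -0.27,"gripper": -1}]}}

```text
time: 27.65
eef_pos: [0.538, 0.2429, 0.1353]
tcp_rot: [0.909, 0.418, -0.002, -0.0]
contact_force: [-0.3, 0.4, -3.6]
opening: 0.456
finger_force: 63.4
```

>>> {"api": "jog_arm", "payload": {"increments": [{"dx": -0.034,"dy": -0.3,"dz": 0,"ax": 0,"ay": 0,"az": -0.09,"gripper": -1},{"dx": -0.034,"dy": -0.6,"dz": 0,"ax": 0,"ay": 0,"az": -0.18,"gripper": -1},{"dx": -0.034,"dy": -0.766,"dz": 0,"ax": 0,"ay": 0,"az": -0.27,"gripper": -1}]}}

```text
time: 27.95
eef_pos: [0.534, 0.1513, 0.1356]
tcp_rot: [0.976, 0.217, -0.002, 0.0]
contact_force: [-0.3, -0.0, -3.2]
opening: 0.452
finger_force: 63.4
```

>>> {"api": "jog_arm", "payload": {"increments": [{"dx": -0.034,"dy": -0.3,"dz": 0,"ax": 0,"ay": 0,"az": -0.09,"gripper": -1},{"dx": -0.034,"dy": -0.6,"dz": 0,"ax": 0,"ay": 0,"az": -0.18,"gripper": -1},{"dx": -0.034,"dy": -0.766,"dz": 0,"ax": 0,"ay": 0,"az": -0.27,"gripper": -1},{"dx": -0.034,"dy": -0.766,"dz": 0,"ax": 0,"ay": 0,"az": -0.27,"gripper": -1},{"dx": -0.034,"dy": -0.766,"dz": 0,"ax": 0,"ay": 0,"az": -0.27,"gripper": -1},{"dx": -0.034,"dy": -0.766,"dz": 0,"ax": 0,"ay": 0,"az": -0.27,"gripper": -1},{"dx": -0.034,"dy": -0.766,"dz": 0,"ax": 0,"ay": 0,"az": -0.27,"gripper": -1}]}}

```text
time: 28.65
eef_pos: [0.5313, 0.0628, 0.1376]
tcp_rot: [1.0, 0.011, -0.0, -0.0]
contact_force: [0.1, -0.2, -3.0]
opening: 0.451
finger_force: 63.3
```

```bash
python3 - <<'E'
from h import *
s=get_state();print(s['eef_pos'],s['tcp_rot'],s['opening'])
c=grab('scene');P=cloud(c)
hsv=cv2.cvtColor(c['frame'],cv2.COLOR_BGR2HSV)
m=(cv2.inRange(hsv,(6,110,60),(20,255,255))>0)&(abs(P[...,1]-.062)<.04)&(P[...,0]>.45)&(P[...,0]<.6)&(P[...,2]>.05)
print(m.sum(),np.percentile(P[m],[2,98],axis=0).round(4))
E
```

```text
[0.53132669 0.06277363 0.13761976] [ 9.99937143e-01  1.12045648e-02 -3.83374990e-04 -1.43440802e-04] 0.45118054823078246
158 [[0.4915 0.0431 0.1089]
 [0.5575 0.0817 0.1363]]
```

>>> {"api": "jog_arm", "payload": {"increments": [{"dx": 0,"dy": -0.01,"dz": -0.3,"ax": 0,"ay": 0,"az": 0,"gripper": -1},{"dx": 0,"dy": -0.01,"dz": -0.6,"ax": 0,"ay": 0,"az": 0,"gripper": -1},{"dx": 0,"dy": -0.01,"dz": -0.62,"ax": 0,"ay": 0,"az": 0,"gripper": -1},{"dx": 0,"dy": -0.01,"dz": -0.67,"ax": 0,"ay": 0,"az": 0,"gripper": -1},{"dx": 0,"dy": -0.01,"dz": -0.72,"ax": 0,"ay": 0,"az": 0,"gripper": -1},{"dx": 0,"dy": -0.01,"dz": -0.76,"ax": 0,"ay": 0,"az": 0,"gripper": -1},{"dx": 0,"dy": -0.01,"dz": -0.775,"ax": 0,"ay": 0,"az": 0,"gripper": -1},{"dx": 0,"dy": -0.01,"dz": -0.775,"ax": 0,"ay": 0,"az": 0,"gripper": -1},{"dx": 0,"dy": -0.01,"dz": -0.775,"ax": 0,"ay": 0,"az": 0,"gripper": -1}]}}

```text
time: 29.6
eef_pos: [0.532, 0.0605, 0.0457]
tcp_rot: [1.0, 0.01, 0.0, 0.0]
contact_force: [-0.2, -1.0, -3.4]
opening: 0.455
finger_force: 63.3
```

>>> {"api": "jog_arm", "payload": {"increments": [{"dx": 0,"dy": 0,"dz": -0.015,"ax": 0,"ay": 0,"az": 0,"gripper": -1},{"dx": 0,"dy": 0,"dz": -0.015,"ax": 0,"ay": 0,"az": 0,"gripper": 0.3},{"dx": 0,"dy": 0,"dz": -0.015,"ax": 0,"ay": 0,"az": 0,"gripper": 0.3},{"dx": 0,"dy": 0,"dz": 0,"ax": 0,"ay": 0,"az": 0,"gripper": 0.3},{"dx": 0,"dy": 0,"dz": 0.3,"ax": 0,"ay": 0,"az": 0,"gripper": 0.3},{"dx": 0,"dy": 0,"dz": 0.5,"ax": 0,"ay": 0,"az": 0,"gripper": 0.3},{"dx": 0,"dy": 0,"dz": 0.5,"ax": 0,"ay": 0,"az": 0,"gripper": -1},{"dx": 0,"dy": 0,"dz": 0.5,"ax": 0,"ay": 0,"az": 0,"gripper": -1},{"dx": 0,"dy": 0,"dz": 0.5,"ax": 0,"ay": 0,"az": 0,"gripper": -1},{"dx": 0,"dy": 0,"dz": 0.5,"ax": 0,"ay": 0,"az": 0,"gripper": -1}], "force": 40}}

```text
time: 30.6
eef_pos: [0.5306, 0.0606, 0.1036]
tcp_rot: [1.0, 0.01, -0.001, -0.0]
contact_force: [-0.5, -0.3, -0.5]
opening: 0.003
finger_force: 0.0
```

```bash
python3 - <<'E'
from h import *
s=get_state();print(s['eef_pos'],s['tcp_rot'],s['opening'],s['contact_force'])
c=grab('scene')
cv2.imwrite('pics/s4.png',cv2.resize(c['frame'][120:260,300:480],None,fx=4,fy=4,interpolation=cv2.INTER_CUBIC))
E
```

```text
[0.53060702 0.06063917 0.10363125] [ 9.99948185e-01  1.00787928e-02 -1.42393246e-03 -1.35905003e-04] 0.002539762723528535 [-0.50193701 -0.32248528 -0.53798558]
```

View pics/s4.png

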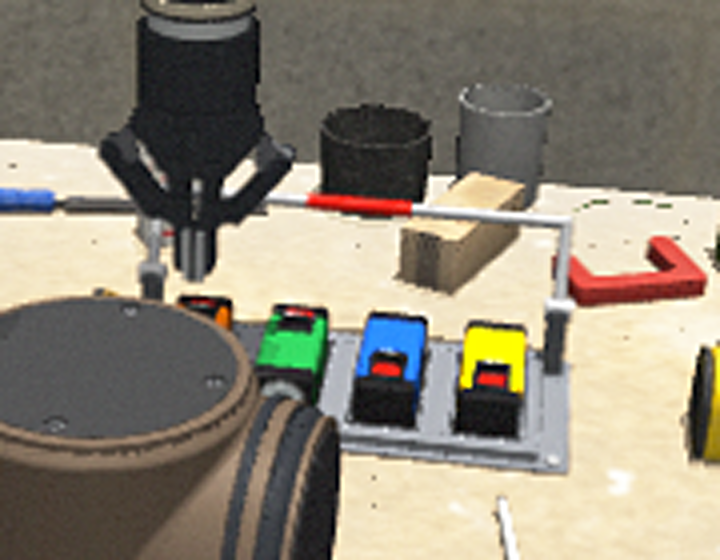

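All four lamps lie in their bays, orange (205,310) and green (300,330) with lens towards the robot, blue (390,350) and yellow (490,360) with tail towards it. The shut fingertips are at about (195,278) in the crop; I'll measure their height.

```bash
python3 - <<'E'
from h import *
c=load('scene');P=cloud(c)
m=(abs(P[...,1]-.0607)<.025)&(abs(P[...,0]-.53)<.03)&(P[...,2]>.055)&(P[...,2]<.2)
Q=P[m];print(m.sum(),np.sort(Q[:,2])[:15].round(4),Q[Q[:,2]<.1][:, :2].min(0),Q[Q[:,2]<.1][:,:2].max(0))
E
```

```text
653 [0.0811 0.0812 0.0817 0.082  0.0821 0.0832 0.0843 0.0844 0.0851 0.0851
 0.0857 0.086  0.0865 0.0868 0.0874] [0.51452992 0.04763614] [0.53086882 0.07467446]
```

>>> {"api": "jog_arm", "payload": {"increments": [{"dx": 0,"dy": 0.007,"dz": -0.15,"ax": 0,"ay": 0,"az": 0,"gripper": -1},{"dx": 0,"dy": 0.007,"dz": -0.25,"ax": 0,"ay": 0,"az": 0,"gripper": -1},{"dx": 0,"dy": 0.007,"dz": -0.285,"ax": 0,"ay": 0,"az": 0,"gripper": -1},{"dx": 0,"dy": 0.007,"dz": -0.285,"ax": 0,"ay": 0,"az": 0,"gripper": -1},{"dx": 0,"dy": 0.007,"dz": -0.285,"ax": 0,"ay": 0,"az": 0,"gripper": -1}]}}

```text
time: 31.15
eef_pos: [0.5318, 0.0614, 0.071]
tcp_rot: [1.0, 0.01, 0.0, 0.0]
contact_force: [0.8, -1.0, 0.6]
opening: -0.003
finger_force: 0.0
```

>>> {"api": "jog_arm", "payload": {"increments": [{"dx": 0.03,"dy": 0,"dz": 0,"ax": 0,"ay": 0,"az": 0,"gripper": -1},{"dx": 0.06,"dy": 0,"dz": 0,"ax": 0,"ay": 0,"az": 0,"gripper": -1},{"dx": 0.08,"dy": 0,"dz": 0,"ax": 0,"ay": 0,"az": 0,"gripper": -1},{"dx": 0.08,"dy": 0,"dz": 0,"ax": 0,"ay": 0,"az": 0,"gripper": -1}]}}

```text
time: 31.55
eef_pos: [0.5412, 0.0614, 0.0714]
tcp_rot: [1.0, 0.01, -0.001, 0.0]
contact_force: [-3.5, -0.5, 4.3]
opening: 0.0
finger_force: 2.9
```

>>> {"api": "jog_arm", "payload": {"increments": [{"dx": 0.01,"dy": 0,"dz": 0,"ax": 0,"ay": 0,"az": 0,"gripper": -1},{"dx": 0.03,"dy": 0,"dz": 0,"ax": 0,"ay": 0,"az": 0,"gripper": -1},{"dx": 0.05,"dy": 0,"dz": 0,"ax": 0,"ay": 0,"az": 0,"gripper": -1},{"dx": 0.06,"dy": 0,"dz": 0,"ax": 0,"ay": 0,"az": 0,"gripper": -1},{"dx": 0.06,"dy": 0,"dz": 0,"ax": 0,"ay": 0,"az": 0,"gripper": -1}]}}

```text
time: 32.05
eef_pos: [0.549, 0.0614, 0.0708]
tcp_rot: [1.0, 0.01, 0.001, 0.0]
contact_force: [-0.1, 0.2, 1.0]
opening: 0.0
finger_force: 0.0
```

>>> {"api": "jog_arm", "payload": {"increments": [{"dx": 0.015,"dy": 0,"dz": -0.012,"ax": 0,"ay": 0,"az": 0,"gripper": -1},{"dx": 0.03,"dy": 0,"dz": -0.012,"ax": 0,"ay": 0,"az": 0,"gripper": -1},{"dx": 0.03,"dy": 0,"dz": -0.012,"ax": 0,"ay": 0,"az": 0,"gripper": -1}]}}

```text
time: 32.35
eef_pos: [0.5514, 0.0615, 0.0691]
tcp_rot: [1.0, 0.01, -0.001, -0.0]
contact_force: [-2.1, 0.2, 1.1]
opening: 0.003
finger_force: 1.2
```

```bash
python3 - <<'E'
from h import *
s=get_state();print(s['eef_pos'],s['opening'],s['contact_force'])
E
```

```text
[0.55143379 0.0614574  0.06905892] 0.0028541430246835668 [-2.13962685  0.23415995  1.10854217]
```

>>> {"api": "jog_arm", "payload": {"increments": [{"dx": 0,"dy": 0,"dz": 0.15,"ax": 0,"ay": 0,"az": 0,"gripper": -1},{"dx": 0,"dy": 0,"dz": 0.3,"ax": 0,"ay": 0,"az": 0,"gripper": -1},{"dx": -0.17,"dy": -0.3,"dz": 0.3,"ax": 0,"ay": 0,"az": 0,"gripper": -1},{"dx": -0.17,"dy": -0.54,"dz": 0.3,"ax": 0,"ay": 0,"az": 0,"gripper": -1},{"dx": -0.17,"dy": -0.54,"dz": 0.3,"ax": 0,"ay": 0,"az": 0,"gripper": -1},{"dx": -0.17,"dy": -0.54,"dz": 0.3,"ax": 0,"ay": 0,"az": 0,"gripper": -1}]}}

```text
time: 32.95
eef_pos: [0.532, -0.0037, 0.1057]
tcp_rot: [1.0, 0.009, 0.001, -0.0]
contact_force: [-0.9, 0.2, 0.1]
opening: 0.002
finger_force: 0.0
```

```bash
python3 - <<'E'
from h import *
s=get_state();print(s['eef_pos'],s['opening'],s['contact_force'])
c=grab('top')
cv2.imwrite('pics/t5.png',cv2.resize(c['frame'][140:220,305:455],None,fx=5,fy=5,interpolation=cv2.INTER_CUBIC))
E
```

```text
[ 0.53200881 -0.00369492  0.1056523 ] 0.0022430067358829692 [-0.85050359  0.16919907  0.11302289]
```

View pics/t5.png

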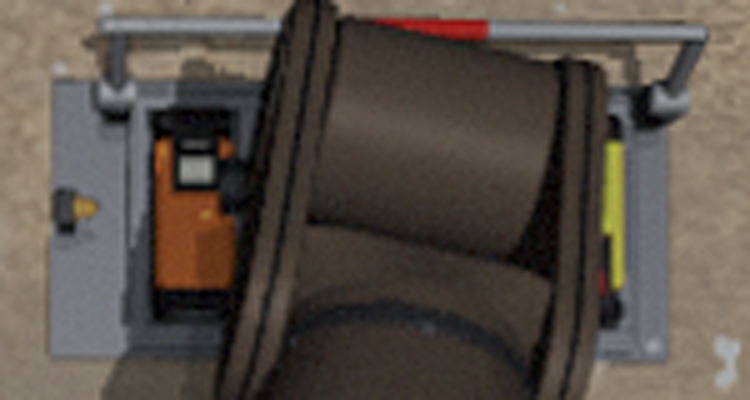

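The orange lamp's patch is white at (195,168): off. Green next.

>>> {"api": "jog_arm", "payload": {"increments": [{"dx": 0,"dy": 0.008,"dz": -0.15,"ax": 0,"ay": 0,"az": 0,"gripper": -1},{"dx": 0,"dy": 0.008,"dz": -0.25,"ax": 0,"ay": 0,"az": 0,"gripper": -1},{"dx": 0,"dy": 0.008,"dz": -0.3,"ax": 0,"ay": 0,"az": 0,"gripper": -1},{"dx": 0,"dy": 0.008,"dz": -0.3,"ax": 0,"ay": 0,"az": 0,"gripper": -1},{"dx": 0,"dy": 0.008,"dz": -0.3,"ax": 0,"ay": 0,"az": 0,"gripper": -1}]}}

```text
time: 33.5
eef_pos: [0.5318, -0.0021, 0.0695]
tcp_rot: [1.0, 0.01, 0.0, -0.0]
contact_force: [0.2, 1.0, 0.3]
opening: 0.003
finger_force: 0.0
```

>>> {"api": "jog_arm", "payload": {"increments": [{"dx": 0.03,"dy": 0,"dz": 0,"ax": 0,"ay": 0,"az": 0,"gripper": -1},{"dx": 0.06,"dy": 0,"dz": 0,"ax": 0,"ay": 0,"az": 0,"gripper": -1},{"dx": 0.08,"dy": 0,"dz": 0,"ax": 0,"ay": 0,"az": 0,"gripper": -1},{"dx": 0.08,"dy": 0,"dz": 0,"ax": 0,"ay": 0,"az": 0,"gripper": -1}]}}

```text
time: 33.9
eef_pos: [0.5417, -0.0025, 0.0697]
tcp_rot: [1.0, 0.01, 0.0, 0.0]
contact_force: [-0.3, 0.9, 0.7]
opening: -0.007
finger_force: 0.3
```

>>> {"api": "jog_arm", "payload": {"increments": [{"dx": 0.01,"dy": 0,"dz": 0,"ax": 0,"ay": 0,"az": 0,"gripper": -1},{"dx": 0.03,"dy": 0,"dz": 0,"ax": 0,"ay": 0,"az": 0,"gripper": -1},{"dx": 0.05,"dy": 0,"dz": 0,"ax": 0,"ay": 0,"az": 0,"gripper": -1},{"dx": 0.07,"dy": 0,"dz": 0,"ax": 0,"ay": 0,"az": 0,"gripper": -1},{"dx": 0.08,"dy": 0,"dz": 0,"ax": 0,"ay": 0,"az": 0,"gripper": -1},{"dx": 0.08,"dy": 0,"dz": 0,"ax": 0,"ay": 0,"az": 0,"gripper": -1}]}}

```text
time: 34.5
eef_pos: [0.5516, -0.0025, 0.0697]
tcp_rot: [1.0, 0.01, 0.001, 0.0]
contact_force: [0.2, 0.3, -0.3]
opening: 0.001
finger_force: 0.0
```

>>> {"api": "jog_arm", "payload": {"increments": [{"dx": 0,"dy": 0,"dz": 0.15,"ax": 0,"ay": 0,"az": 0,"gripper": -1},{"dx": 0,"dy": 0,"dz": 0.3,"ax": 0,"ay": 0,"az": 0,"gripper": -1},{"dx": -0.147,"dy": -0.3,"dz": 0.3,"ax": 0,"ay": 0,"az": 0,"gripper": -1},{"dx": -0.147,"dy": -0.542,"dz": 0.3,"ax": 0,"ay": 0,"az": 0,"gripper": -1},{"dx": -0.147,"dy": -0.542,"dz": 0.3,"ax": 0,"ay": 0,"az": 0,"gripper": -1},{"dx": -0.147,"dy": -0.542,"dz": 0.15,"ax": 0,"ay": 0,"az": 0,"gripper": -1},{"dx": -0.147,"dy": -0.542,"dz": 0.05,"ax": 0,"ay": 0,"az": 0,"gripper": -1},{"dx": -0.147,"dy": -0.542,"dz": 0,"ax": 0,"ay": 0,"az": 0,"gripper": -1},{"dx": -0.147,"dy": -0.542,"dz": 0,"ax": 0,"ay": 0,"az": 0,"gripper": -1},{"dx": -0.147,"dy": -0.542,"dz": 0,"ax": 0,"ay": 0,"az": 0,"gripper": -1}]}}

```text
time: 35.5
eef_pos: [0.5334, -0.0671, 0.0695]
tcp_rot: [1.0, 0.01, -0.0, -0.0]
contact_force: [0.9, 0.5, 0.3]
opening: 0.003
finger_force: 0.0
```

>>> {"api": "jog_arm", "payload": {"increments": [{"dx": -0.03,"dy": 0,"dz": 0,"ax": 0,"ay": 0,"az": 0,"gripper": -1},{"dx": -0.06,"dy": 0,"dz": 0,"ax": 0,"ay": 0,"az": 0,"gripper": -1},{"dx": -0.08,"dy": 0,"dz": 0,"ax": 0,"ay": 0,"az": 0,"gripper": -1},{"dx": -0.08,"dy": 0,"dz": 0,"ax": 0,"ay": 0,"az": 0,"gripper": -1}]}}

```text
time: 35.9
eef_pos: [0.5242, -0.0676, 0.0703]
tcp_rot: [1.0, 0.01, 0.001, 0.0]
contact_force: [2.3, 0.3, 0.7]
opening: -0.001
finger_force: 0.9
```

>>> {"api": "jog_arm", "payload": {"increments": [{"dx": -0.01,"dy": 0,"dz": 0,"ax": 0,"ay": 0,"az": 0,"gripper": -1},{"dx": -0.03,"dy": 0,"dz": 0,"ax": 0,"ay": 0,"az": 0,"gripper": -1},{"dx": -0.05,"dy": 0,"dz": 0,"ax": 0,"ay": 0,"az": 0,"gripper": -1},{"dx": -0.07,"dy": 0,"dz": 0,"ax": 0,"ay": 0,"az": 0,"gripper": -1},{"dx": -0.09,"dy": 0,"dz": 0,"ax": 0,"ay": 0,"az": 0,"gripper": -1},{"dx": -0.09,"dy": 0,"dz": 0,"ax": 0,"ay": 0,"az": 0,"gripper": -1}]}}

```text
time: 36.5
eef_pos: [0.5126, -0.0673, 0.0692]
tcp_rot: [1.0, 0.01, 0.0, -0.0]
contact_force: [3.2, 0.6, -1.4]
opening: -0.001
finger_force: 1.7
```

>>> {"api": "jog_arm", "payload": {"increments": [{"dx": 0,"dy": 0,"dz": 0.15,"ax": 0,"ay": 0,"az": 0,"gripper": -1},{"dx": 0,"dy": 0,"dz": 0.3,"ax": 0,"ay": 0,"az": 0,"gripper": -1},{"dx": 0.195,"dy": -0.3,"dz": 0.3,"ax": 0,"ay": 0,"az": 0,"gripper": -1},{"dx": 0.195,"dy": -0.552,"dz": 0.3,"ax": 0,"ay": 0,"az": 0,"gripper": -1},{"dx": 0.195,"dy": -0.552,"dz": 0.3,"ax": 0,"ay": 0,"az": 0,"gripper": -1},{"dx": 0.195,"dy": -0.552,"dz": 0.15,"ax": 0,"ay": 0,"az": 0,"gripper": -1},{"dx": 0.195,"dy": -0.552,"dz": 0.05,"ax": 0,"ay": 0,"az": 0,"gripper": -1},{"dx": 0.195,"dy": -0.552,"dz": 0,"ax": 0,"ay": 0,"az": 0,"gripper": -1},{"dx": 0.195,"dy": -0.552,"dz": 0,"ax": 0,"ay": 0,"az": 0,"gripper": -1},{"dx": 0.195,"dy": -0.552,"dz": 0,"ax": 0,"ay": 0,"az": 0,"gripper": -1}]}}

```text
time: 37.5
eef_pos: [0.5361, -0.1333, 0.0694]
tcp_rot: [1.0, 0.01, -0.0, -0.0]
contact_force: [0.1, -0.1, -0.6]
opening: 0.002
finger_force: 0.0
```

>>> {"api": "jog_arm", "payload": {"increments": [{"dx": -0.03,"dy": 0,"dz": 0,"ax": 0,"ay": 0,"az": 0,"gripper": -1},{"dx": -0.06,"dy": 0,"dz": 0,"ax": 0,"ay": 0,"az": 0,"gripper": -1},{"dx": -0.08,"dy": 0,"dz": 0,"ax": 0,"ay": 0,"az": 0,"gripper": -1},{"dx": -0.08,"dy": 0,"dz": 0,"ax": 0,"ay": 0,"az": 0,"gripper": -1}]}}

```text
time: 37.9
eef_pos: [0.5268, -0.1338, 0.07]
tcp_rot: [1.0, 0.01, 0.001, 0.0]
contact_force: [0.7, -0.2, -0.1]
opening: 0.005
finger_force: 0.4
```

>>> {"api": "jog_arm", "payload": {"increments": [{"dx": -0.01,"dy": 0,"dz": 0,"ax": 0,"ay": 0,"az": 0,"gripper": -1},{"dx": -0.03,"dy": 0,"dz": 0,"ax": 0,"ay": 0,"az": 0,"gripper": -1},{"dx": -0.05,"dy": 0,"dz": 0,"ax": 0,"ay": 0,"az": 0,"gripper": -1},{"dx": -0.07,"dy": 0,"dz": 0,"ax": 0,"ay": 0,"az": 0,"gripper": -1},{"dx": -0.095,"dy": 0,"dz": 0,"ax": 0,"ay": 0,"az": 0,"gripper": -1},{"dx": -0.095,"dy": 0,"dz": 0,"ax": 0,"ay": 0,"az": 0,"gripper": -1}]}}

```text
time: 38.5
eef_pos: [0.5139, -0.1334, 0.0689]
tcp_rot: [1.0, 0.01, -0.001, -0.0]
contact_force: [0.7, -1.2, 0.1]
opening: -0.003
finger_force: 0.3
```

>>> {"api": "jog_arm", "payload": {"increments": [{"dx": 0,"dy": 0,"dz": 0.3,"ax": 0,"ay": 0,"az": 0,"gripper": -1},{"dx": 0,"dy": 0,"dz": 0.6,"ax": 0,"ay": 0,"az": 0,"gripper": -1},{"dx": 0,"dy": -0.4,"dz": 0.9,"ax": 0,"ay": 0,"az": 0,"gripper": -1},{"dx": 0,"dy": -0.8,"dz": 0.9,"ax": 0,"ay": 0,"az": 0,"gripper": -1},{"dx": 0,"dy": -1,"dz": 0.9,"ax": 0,"ay": 0,"az": 0,"gripper": -1},{"dx": 0,"dy": -1,"dz": 0.9,"ax": 0,"ay": 0,"az": 0,"gripper": -1}]}}

```text
time: 39.1
eef_pos: [0.5142, -0.2568, 0.1773]
tcp_rot: [1.0, 0.008, -0.001, 0.0]
contact_force: [0.5, 0.1, -0.4]
opening: -0.002
finger_force: 0.0
```

```bash
python3 - <<'E'
from h import *
s=get_state();print(s['eef_pos'],s['opening'],s['contact_force'])
c=grab('top')
for k,v in lamps(c).items(): print(k,v)
cv2.imwrite('pics/t6.png',cv2.resize(c['frame'][130:290,305:505],None,fx=3.7,fy=3.7,interpolation=cv2.INTER_CUBIC))
P=cloud(c)
for u in (345,387,430):
  m=(P[...,2]>.085)&(P[...,2]<.12);m[:,:u-8]=0;m[:,u+8:]=0;m[160:]=0;m[:130]=0;print(u,P[m].mean(0).round(4),m.sum())
E
```

```text
[ 0.51424816 -0.25683781  0.17725246] -0.0021137292203702693 [ 0.54226721  0.08720856 -0.42863666]
a [(array([ 532.5, -134.9]), 1.4, array([101.,  41.]), 'red0 wh21', 0.0408)]
b [(array([530.7, -67.6]), 0.9, array([100.,  40.]), 'red0 wh23', 0.0408), (array([302.1, 126.3]), 33.1, array([80., 30.]), 'red0 wh0', 0.0318)]
c [(array([758.9, 460. ]), -73.6, array([51., 72.]), 'red0 wh0', 0.0453), (array([533.7,  62.6]), -178.9, array([103.,  40.]), 'red0 wh24', 0.0411)]
d [(array([535.6,  -2.4]), -179.2, array([103.,  39.]), 'red0 wh30', 0.0411)]
345 [0.6113 0.0649 0.1052] 63
387 [ 0.6138 -0.0335  0.1065] 64
430 [ 0.6165 -0.1339  0.1056] 55
```

View pics/t6.png

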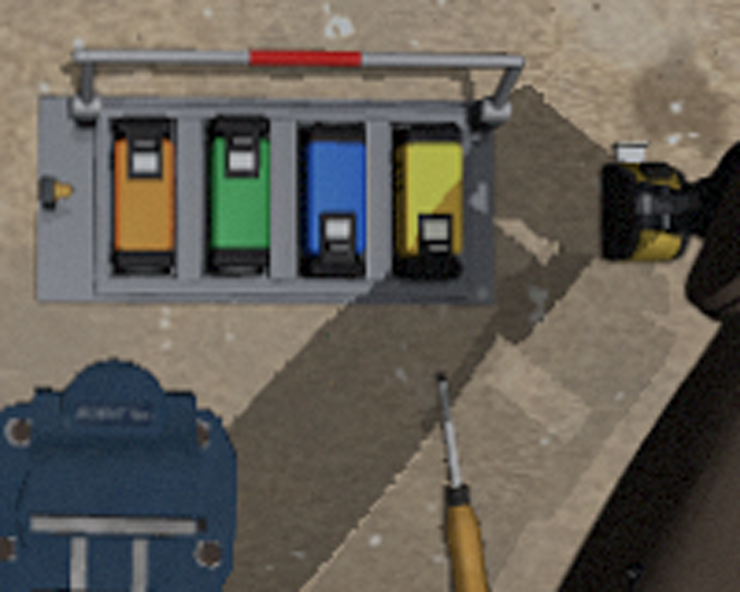

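All four patches are white (off): (145,160), (242,160), (338,230), (434,232). The bar is still open, so the keeper comes next, pushed from behind at its middle.

>>> {"api": "jog_arm", "payload": {"increments": [{"dx": 0.27,"dy": 0.46,"dz": 0,"ax": 0,"ay": 0,"az": 0,"gripper": -1},{"dx": 0.546,"dy": 0.92,"dz": 0,"ax": 0,"ay": 0,"az": 0,"gripper": -1},{"dx": 0.546,"dy": 0.92,"dz": 0,"ax": 0,"ay": 0,"az": 0,"gripper": -1}]}}

```text
time: 39.45
eef_pos: [0.5804, -0.1392, 0.176]
tcp_rot: [1.0, 0.011, -0.002, -0.001]
contact_force: [0.4, -0.4, -0.1]
opening: -0.003
finger_force: 0.0
```

>>> {"api": "jog_arm", "payload": {"increments": [{"dx": 0.27,"dy": 0.46,"dz": 0,"ax": 0,"ay": 0,"az": 0,"gripper": -1},{"dx": 0.546,"dy": 0.92,"dz": 0,"ax": 0,"ay": 0,"az": 0,"gripper": -1},{"dx": 0.546,"dy": 0.92,"dz": 0,"ax": 0,"ay": 0,"az": 0,"gripper": -1},{"dx": 0.546,"dy": 0.92,"dz": 0,"ax": 0,"ay": 0,"az": 0,"gripper": -1},{"dx": 0.546,"dy": 0.92,"dz": -0.25,"ax": 0,"ay": 0,"az": 0,"gripper": -1},{"dx": 0.546,"dy": 0.92,"dz": -0.5,"ax": 0,"ay": 0,"az": 0,"gripper": -1},{"dx": 0.546,"dy": 0.92,"dz": -0.5,"ax": 0,"ay": 0,"az": 0,"gripper": -1},{"dx": 0.546,"dy": 0.92,"dz": -0.5,"ax": 0,"ay": 0,"az": 0,"gripper": -1}]}}

```text
time: 40.25
eef_pos: [0.6448, -0.0328, 0.1165]
tcp_rot: [1.0, 0.01, -0.002, -0.0]
contact_force: [-0.5, -1.5, 0.1]
opening: -0.001
finger_force: 0.0
```

>>> {"api": "jog_arm", "payload": {"increments": [{"dx": -0.1,"dy": 0,"dz": 0,"ax": 0,"ay": 0,"az": 0,"gripper": -1},{"dx": -0.2,"dy": 0,"dz": 0,"ax": 0,"ay": 0,"az": 0,"gripper": -1},{"dx": -0.315,"dy": 0,"dz": 0,"ax": 0,"ay": 0,"az": 0,"gripper": -1},{"dx": -0.44,"dy": 0,"dz": 0,"ax": 0,"ay": 0,"az": 0,"gripper": -1},{"dx": -0.557,"dy": 0,"dz": -0.03,"ax": 0,"ay": 0,"az": 0,"gripper": -1},{"dx": -0.6,"dy": 0,"dz": -0.06,"ax": 0,"ay": 0,"az": 0,"gripper": -1},{"dx": -0.66,"dy": 0,"dz": -0.1,"ax": 0,"ay": 0,"az": 0,"gripper": -1},{"dx": -0.7,"dy": 0,"dz": -0.15,"ax": 0,"ay": 0,"az": 0,"gripper": -1},{"dx": -0.733,"dy": 0,"dz": -0.2,"ax": 0,"ay": 0,"az": 0,"gripper": -1},{"dx": -0.733,"dy": 0,"dz": -0.2,"ax": 0,"ay": 0,"az": 0,"gripper": -1}]}}

```text
time: 41.25
eef_pos: [0.5573, -0.0328, 0.092]
tcp_rot: [1.0, 0.01, -0.001, -0.0]
contact_force: [0.2, -0.3, 0.0]
opening: -0.005
finger_force: 0.1
```

```bash
python3 - <<'E'
from h import *
s=get_state();print(s['eef_pos'],s['contact_force'])
c=grab('scene')
cv2.imwrite('pics/s7.png',cv2.resize(c['frame'][120:260,300:480],None,fx=4,fy=4,interpolation=cv2.INTER_CUBIC))
E
```

```text
[ 0.55726663 -0.03284805  0.09198764] [ 0.23941935 -0.34189211  0.03209247]
```

View pics/s7.png

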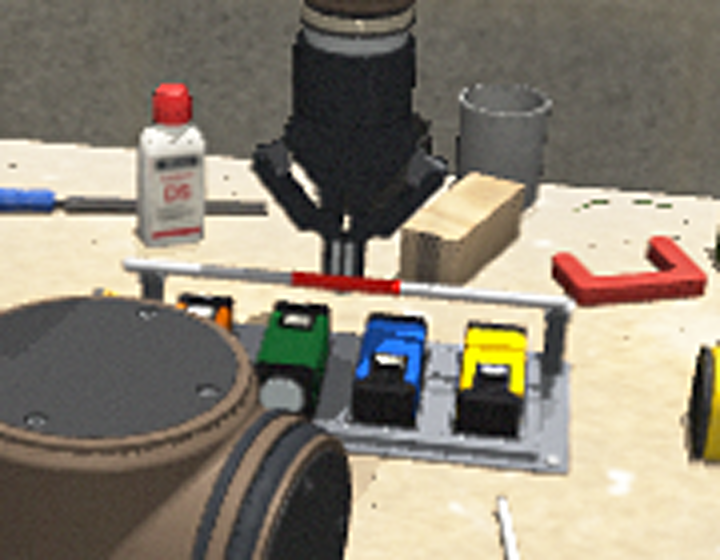

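The bar has swung forward and sits in front of the fingers, its red sleeve at (345,283). Now I'll go above it and press down.

>>> {"api": "jog_arm", "payload": {"increments": [{"dx": 0.05,"dy": 0,"dz": 0,"ax": 0,"ay": 0,"az": 0,"gripper": -1},{"dx": 0.05,"dy": 0,"dz": 0.25,"ax": 0,"ay": 0,"az": 0,"gripper": -1},{"dx": 0.05,"dy": 0,"dz": 0.25,"ax": 0,"ay": 0,"az": 0,"gripper": -1},{"dx": -0.14,"dy": 0,"dz": 0.25,"ax": 0,"ay": 0,"az": 0,"gripper": -1},{"dx": -0.14,"dy": 0,"dz": 0.25,"ax": 0,"ay": 0,"az": 0,"gripper": -1},{"dx": -0.14,"dy": 0,"dz": 0.15,"ax": 0,"ay": 0,"az": 0,"gripper": -1},{"dx": -0.16,"dy": 0,"dz": 0.08,"ax": 0,"ay": 0,"az": 0,"gripper": -1},{"dx": -0.18,"dy": 0,"dz": 0,"ax": 0,"ay": 0,"az": 0,"gripper": -1},{"dx": -0.19,"dy": 0,"dz": -0.04,"ax": 0,"ay": 0,"az": 0,"gripper": -1},{"dx": -0.19,"dy": 0,"dz": -0.04,"ax": 0,"ay": 0,"az": 0,"gripper": -1}]}}

```text
time: 42.3
eef_pos: [0.5353, -0.0328, 0.0876]
tcp_rot: [1.0, 0.01, -0.0, -0.0]
contact_force: [0.9, -0.0, 0.3]
opening: 0.004
finger_force: 0.0
```

>>> {"api": "jog_arm", "payload": {"increments": [{"dx": 0,"dy": 0,"dz": -0.03,"ax": 0,"ay": 0,"az": 0,"gripper": -1},{"dx": 0,"dy": 0,"dz": -0.06,"ax": 0,"ay": 0,"az": 0,"gripper": -1},{"dx": 0,"dy": 0,"dz": -0.08,"ax": 0,"ay": 0,"az": 0,"gripper": -1},{"dx": 0,"dy": 0,"dz": -0.08,"ax": 0,"ay": 0,"az": 0,"gripper": -1},{"dx": 0,"dy": 0,"dz": -0.08,"ax": 0,"ay": 0,"az": 0,"gripper": -1}]}}

```text
time: 42.8
eef_pos: [0.5356, -0.0329, 0.0788]
tcp_rot: [1.0, 0.01, 0.0, -0.0]
contact_force: [-1.3, -0.7, 0.2]
opening: -0.001
finger_force: 0.0
```

>>> {"api": "jog_arm", "payload": {"increments": [{"dx": 0,"dy": 0,"dz": -0.02,"ax": 0,"ay": 0,"az": 0,"gripper": -1},{"dx": 0,"dy": 0,"dz": -0.03,"ax": 0,"ay": 0,"az": 0,"gripper": -1},{"dx": 0,"dy": 0,"dz": -0.03,"ax": 0,"ay": 0,"az": 0,"gripper": -1}]}}

```text
time: 43.1
eef_pos: [0.536, -0.0329, 0.0781]
tcp_rot: [1.0, 0.01, -0.001, -0.0]
contact_force: [-6.8, 1.7, 14.7]
opening: 0.002
finger_force: 7.4
```

```bash
python3 - <<'E'
from h import *
s=get_state();print(s['eef_pos'],s['contact_force'])
c=grab('scene');P=cloud(c)
hsv=cv2.cvtColor(c['frame'],cv2.COLOR_BGR2HSV)
m=((hsv[...,0]<6)|(hsv[...,0]>174))&(hsv[...,1]>120)&(abs(P[...,1]+.036)<.05)&(abs(P[...,0]-.54)<.08)
print(m.sum(),P[m].mean(0),P[m].min(0),P[m].max(0))
cv2.imwrite('pics/s8.png',cv2.resize(c['frame'][120:260,300:480],None,fx=4,fy=4,interpolation=cv2.INTER_CUBIC))
E
```

```text
[ 0.53596835 -0.0329255   0.0781029 ] [-6.78492236  1.71306882 14.69014149]
89 [ 0.5288949  -0.03732217  0.05437742] [ 0.5099568  -0.07553572  0.04566332] [ 0.53560759 -0.00240827  0.26651518]
```

View pics/s8.png

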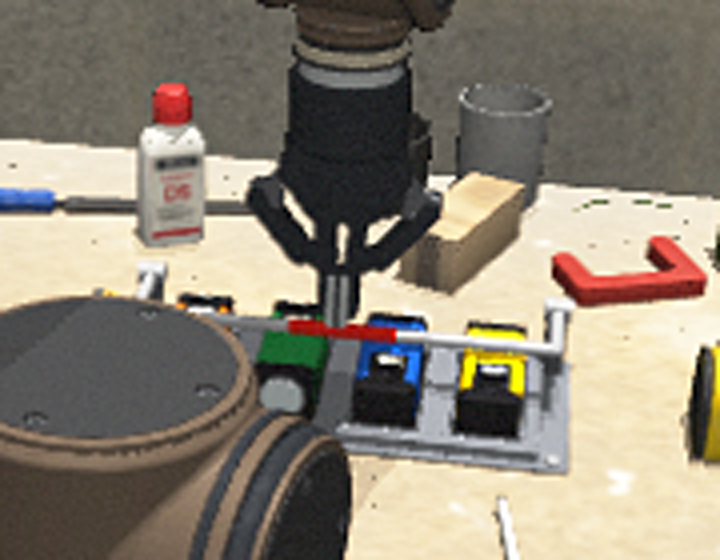

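The bar is down level over the lamps and resists firmly, so it is seated. I'll withdraw and verify.

>>> {"api": "jog_arm", "payload": {"increments": [{"dx": 0,"dy": 0,"dz": 0.2,"ax": 0,"ay": 0,"az": 0,"gripper": -1},{"dx": 0,"dy": 0,"dz": 0.6,"ax": 0,"ay": 0,"az": 0,"gripper": -1},{"dx": 0,"dy": 0,"dz": 1,"ax": 0,"ay": 0,"az": 0,"gripper": -1},{"dx": 0,"dy": 0,"dz": 1,"ax": 0,"ay": 0,"az": 0,"gripper": -1}]}}

```text
time: 43.55
eef_pos: [0.54, -0.0339, 0.2039]
tcp_rot: [1.0, 0.01, 0.008, 0.002]
contact_force: [1.1, 0.2, 0.0]
opening: -0.002
finger_force: 0.0
```

>>> {"api": "jog_arm", "payload": {"increments": [{"dx": 0,"dy": 0.4,"dz": 0,"ax": 0,"ay": 0,"az": 0,"gripper": -1},{"dx": 0,"dy": 0.8,"dz": 0,"ax": 0,"ay": 0,"az": 0,"gripper": -1},{"dx": 0,"dy": 1,"dz": 0,"ax": 0,"ay": 0,"az": 0,"gripper": -1}]}}

```text
time: 43.85
eef_pos: [0.535, 0.0897, 0.195]
tcp_rot: [1.0, 0.011, 0.0, -0.0]
contact_force: [-0.3, -0.1, -0.8]
opening: 0.002
finger_force: 0.0
```

>>> {"api": "jog_arm", "payload": {"increments": [{"dx": 0,"dy": 0.4,"dz": 0,"ax": 0,"ay": 0,"az": 0,"gripper": -1},{"dx": 0,"dy": 0.8,"dz": 0,"ax": 0,"ay": 0,"az": 0,"gripper": -1},{"dx": 0,"dy": 1,"dz": 0,"ax": 0,"ay": 0,"az": 0,"gripper": -1}]}}

```text
time: 44.15
eef_pos: [0.5349, 0.2103, 0.1949]
tcp_rot: [1.0, 0.011, -0.0, -0.0]
contact_force: [1.1, -0.5, -0.5]
opening: -0.0
finger_force: 0.0
```

>>> {"api": "jog_arm", "payload": {"increments": [{"dx": 0,"dy": 0.4,"dz": 0,"ax": 0,"ay": 0,"az": 0,"gripper": -1},{"dx": 0,"dy": 0.8,"dz": 0,"ax": 0,"ay": 0,"az": 0,"gripper": -1},{"dx": 0,"dy": 0.8,"dz": 0,"ax": 0,"ay": 0,"az": 0,"gripper": -1},{"dx": 0,"dy": 0.8,"dz": 0,"ax": 0,"ay": 0,"az": 0,"gripper": -1},{"dx": 0,"dy": 0.8,"dz": 0,"ax": 0,"ay": 0,"az": 0,"gripper": -1}]}}

```text
time: 44.65
eef_pos: [0.5353, 0.3024, 0.1948]
tcp_rot: [1.0, 0.01, -0.0, 0.0]
contact_force: [-1.0, 0.6, -0.4]
opening: 0.003
finger_force: 0.0
```

```bash
python3 - <<'E'
from h import *
c=grab('top');P=cloud(c)
hsv=cv2.cvtColor(c['frame'],cv2.COLOR_BGR2HSV)
m=((hsv[...,0]<6)|(hsv[...,0]>174))&(hsv[...,1]>120)&(abs(P[...,1]+.036)<.05)&(abs(P[...,0]-.54)<.1)
print(m.sum(),P[m].mean(0))
cv2.imwrite('pics/t9.png',cv2.resize(c['frame'][130:310,230:510],None,fx=2.8,fy=2.8,interpolation=cv2.INTER_CUBIC))
E
```

```text
92 [ 0.53323117 -0.03703088  0.05197468]
```

View pics/t9.png

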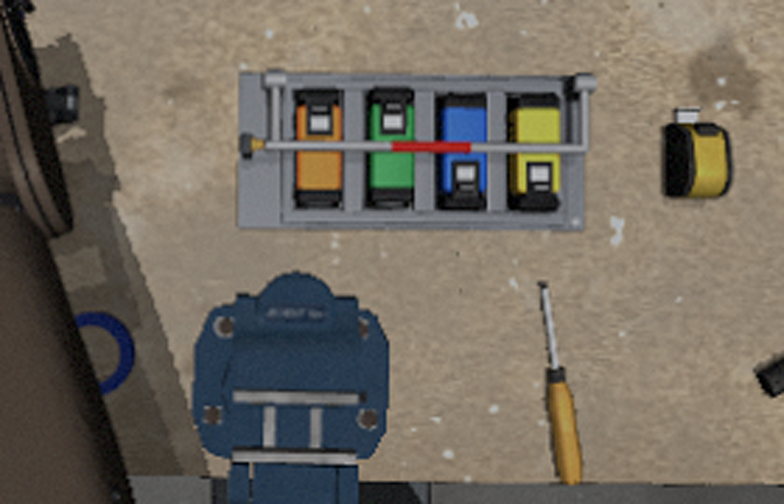

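The bar is shut in its catch at (255,145). All four lamps are in their bays with white patches, the measure stands clear at (697,160), and the tape roll and screwdriver have not moved.

```bash
python3 -c "
from plant import job
print(job.sign_off())"
```

```text
the job is handed in; nothing more can be done
None
```

The job is done and handed in: the tape measure is on the bench clear of the tray, all four hand lamps lie switched off in their own bays, and the keeper bar is shut in its catch.

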